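# Restock the standoff bin and straighten the bin row

### The arm

A 7-joint arm with a two-finger parallel gripper is mounted at the origin on the work surface. World frame = base frame: x ahead of the robot, y to its left, z up, the work surface at z = 0. Lengths are in m, angles in rad, forces in N, time in s.
With the tool pointing down it reaches from about 0.425 to 0.875 m from the base axis. Payload 9.9 kg.
Tool frame: the origin (TCP) lies at the very end of the fingers, on their centre line; the grasp point (between the pads) lies manip.grasp_offset behind it (manip.grasp_offset is the distance from the TCP to the grasp point, in m); z points along the fingers, y is the line along which they close (so a half turn about z gives the same grasp; the last joint's range is limited). The gripper opens to 85 mm and grips with 20 to 120 N. Pads are 22 mm wide; open, the fingers measure 114 mm over their backs; the gripper's body (76 mm by 85 mm) begins 54 mm behind the grasp point. The pads swing forward as they close: fully open they stand 13 mm farther back than shut.
Start: joints at [-1.365, 0.576, 0.025, 1.437, -0.015, 1.129, -0.057], TCP at [0.193, 0.647, 0.231] pointing down, gripper open.
Joint ranges: [-2.76, 2.76], [-0.34, 2.15], [-1.52, 1.57], [0.19, 2.46], [-1.09, 4.23], [0.17, 1.99], [-2.82, 2.82]. Speed limits (rad/s): [2.22, 2.22, 3.01, 3.01, 3.14, 3.14, 3.14].

### API

Orientations are given as a rotation vector (axis times angle).
In Python, from station import manip, vision, ticket gives the robot as it stands.
- The arm moves only by the shell command python3 -m crank 'ROWS' [FORCE]. ROWS is JSON, one flat list of numbers, 7 for each row, row after row: the shift along the tool's x, y, z normalised to -1 to 1, where 1 is 0.25 m, then the turn, a rotation vector about the tool's x, y, z normalised to -1 to 1, where 1 is 90 degrees, then the opening, from 0 (shut) to 1 (fully open). In form: [dx, dy, dz, wx, wy, wz, hand, dx, dy, dz, wx, wy, wz, hand, ...]. A call has 1 to 20 rows; each row is the pose to reach, as a shift and turn from the pose commanded when the call began, along the tool's axes at that moment; what a row does not reach only later rows make up. A row lasts 1/8 s, in which the tool goes at most 62.5 mm and 10.7 degrees, less where a joint would pass 70% of its speed; a pose out of reach is approached as far as the arm can. A call with a number of a shift or a turn outside -1 to 1 is refused whole. A call with a gripper value outside its range is refused whole. The fingers move at their own pace and stop on an object; FORCE is the grip in N (left out, the last holds). Time passes only in rows, so rows that repeat a pose let the fingers close. It gives the time, the measured TCP pose, the force, the opening and the grip force at its end, in the units of the state.
- manip.get_state(): the state, without advancing time (a new reading comes with each control period).
- vision.get_image(name): name is "scene" or "top" or "wrist"; returns (picture, depth): 480x640x3 uint8, blue, green, red; 480x640 float32, m along the optical axis (not along the pixel's ray), 0 where there is no reading.
- vision.camera_params(name): a dict with "camera_matrix" (3x3 intrinsics, pixels), "position" and "orientation" of the camera in the world; the wrist camera has in their place "mount" (4x4, takes a point from camera to tool coordinates, whose origin is the TCP and whose axes are the flange's). Camera axes: x right, y down, z forward; pixel columns grow to the right and rows downward; lengths in m; the calibration is good to about 2 mm. A picture is of the moment at which its call begins: read the wrist's pose just before it. camera_params takes no time and is no camera call.
- ticket.finish_job(): hands the job in; it is judged then, once.
The state is a dict: "clock": time; "joints": joint angles; "joint_velocities": joint speeds; "tau": joint torques, N m; "eef_pos": TCP position; "tool_rot": TCP orientation; "contact_force": force on the tool from outside, world axes, zero at the start; "wrist_torque": the same for the moment, N m; "gripper_width": finger opening in m; "grasp_force": force on a finger pad.
Only numpy, scipy, OpenCV 4.12 (cv2) and the standard library are available. Lean on these libraries where they do the work, as an engineer would, in place of code of your own. Each camera call takes 0.05 s, during which the arm holds its last target. There are 200 camera calls.

### The job

Pour all six brass standoffs from the white cup into the orange bin and stand the empty cup upright in the grey tray beside the other cup. Leave the row of bins tidy: all three pushed fully back and square against the steel back-stop, each centred on a label holder. Do not shove or knock over the jar, tape, bottle or other cup, do not tip a bin, and do not hit the multimeter.

Things in the scene. Friction and masses are not known exactly. Their poses are not given: they have to be found in the camera images.
- cup: white plastic cup, upright, holding the six standoffs (all below 55 mm up): 100 high, outer radius 28 at the foot, 35 at the rim, wall 3, floor 4, 70 g empty. Origin: centre of its underside; z up its axis. The jar stands about 73 mm off on its +y side, the tape about 74 mm off on its -y side; its x sides are free. It is on the robot's left or right, the tray on the other side
- cup_rim (a point): centre of the cup's mouth, 100 above its underside on its axis
- bin_orange: ORANGE open-fronted stock bin, 110 long (its x) x 92 wide (y) x 52 high outside, walls and floor 4. Front wall (at -x, facing the robot) 28 high; side walls 28 high over the front 35 mm, 52 high behind. Origin: centre of its underside; z up. Loose. Empty, 140 g: the standoffs belong in it
- bin_feet: blue open-fronted stock bin, 110 long (its x) x 92 wide (y) x 52 high outside, walls and floor 4. Front wall (at -x, facing the robot) 28 high; side walls 28 high over the front 35 mm, 52 high behind. Origin: centre of its underside; z up. Loose, 260 g; filled with black rubber feet that are fast in it
- bin_caps: blue open-fronted stock bin, 110 long (its x) x 92 wide (y) x 52 high outside, walls and floor 4. Front wall (at -x, facing the robot) 28 high; side walls 28 high over the front 35 mm, 52 high behind. Origin: centre of its underside; z up. Loose, 260 g; filled with red clamp caps that are fast in it
- rail: fixed steel back-stop of the bin row, 400 long (y) x 40 high x 4 thick. Origin: middle of its front face's lower edge; x points away from the robot. White label holders on its top edge at y = -122, 0, 122: a bin (any) belongs before each, its back on x = 0, so its origin at x = -55. Each bin starts drawn out 25 to 85 mm before a holder, turned up to 0.12 rad, up to 8 mm aside
- tray: fixed grey tray for empty cups, 200 (its x) x 120 (y), rim 16 high, walls and floor 4. Origin: centre of its underside, on the bench. The other cup stands in its -x half
- tray_free (a point): middle of the free part of the tray's floor: 50 along the tray's +x from its origin, 4 above the bench; the tray's axes
- other_cup: empty white cup, same make as the cup, standing in the tray's -x half; loose, to be left alone. Origin: centre of its underside
- jar: amber glass jar with black lid, radius 24, 52 high, loose, beside the cup; leave alone. Origin: centre of its underside
- tape: yellow roll of tape lying flat, radius 26, 36 high, loose, beside the cup; leave alone. Origin: centre of its underside
- bottle: white plastic bottle with red cap, radius 26, 150 high, loose, at one end of the bin row; leave alone. Origin: centre of its underside
- meter: yellow and black hand multimeter lying flat, 75 (x) x 150 (y) x 46 high, heavy, at the other end of the bin row. Origin: centre of its underside. Beyond it and the bottle, at the bench's far corners (x over 0.74, |y| over 0.48), stand a fixed test jig 285 high (left) and a power supply 156 high (right)
- standoff0: hexagonal brass standoff, 16 across flats, 22 long (its z), 32 g; slides easily on the cup's plastic (friction about 0.3). Origin: its centre
- standoff1: hexagonal brass standoff, 16 across flats, 22 long (its z), 32 g; slides easily on the cup's plastic (friction about 0.3). Origin: its centre
- standoff2: hexagonal brass standoff, 16 across flats, 22 long (its z), 32 g; slides easily on the cup's plastic (friction about 0.3). Origin: its centre
- standoff3: hexagonal brass standoff, 16 across flats, 22 long (its z), 32 g; slides easily on the cup's plastic (friction about 0.3). Origin: its centre
- standoff4: hexagonal brass standoff, 16 across flats, 22 long (its z), 32 g; slides easily on the cup's plastic (friction about 0.3). Origin: its centre
- standoff5: hexagonal brass standoff, 16 across flats, 22 long (its z), 32 g; slides easily on the cup's plastic (friction about 0.3). Origin: its centre
Things that resemble listed ones, but are neither listed nor needed, are in the scene too. Of the things that look like the bin_orange, the larger one is meant.

How it is judged:
By the outcome, as a careful person would: the job done as asked, in the order asked, and still so for the second after the job is handed in, with the robot touching nothing.
It also fails if it takes over 72 s, if anything falls off the work surface, if the arm or the gripper's body presses on something with over 40 N, if the wrist force passes 120 N, or if a joint passes its speed limit or range.

## Working session

There is one attempt and no reset: what is moved stays moved. The work goes in short steps, Python scripts to look and compute and a shell command to move; the robot and the scene stay as the last step left them, time stands still between calls to the robot, and variables do not carry over. Pictures are saved under pics/ and viewed, at most 10 in all, crops included, and the job is handed in when it is done.

```bash
ls; mkdir -p pics; cat > h.py <<'E'
import numpy as np,cv2
from scipy.spatial.transform import Rotation as R
from station import manip,vision,ticket
def rotm(o):
    o=np.array(o,float)
    return o if o.shape==(3,3) else (R.from_rotvec(o).as_matrix() if o.size==3 else R.from_quat(o).as_matrix())
def cam(n):
    p=vision.camera_params(n);K=np.array(p['camera_matrix'])
    if 'mount' in p:
        s=manip.get_state();T=np.eye(4);T[:3,:3]=rotm(s['tool_rot']);T[:3,3]=s['eef_pos'];T=T@np.array(p['mount'])
    else:
        T=np.eye(4);T[:3,:3]=rotm(p['orientation']);T[:3,3]=p['position']
    return K,T
def grab(n):
    K,T=cam(n);im,d=vision.get_image(n)
    return im,d,K,T
def cloud(d,K,T):
    v,u=np.mgrid[:480,:640]
    P=np.stack([(u-K[0,2])/K[0,0]*d,(v-K[1,2])/K[1,1]*d,d],-1)
    W=P@T[:3,:3].T+T[:3,3]; W[d<=0]=np.nan
    return W
E
python3 - <<'E'
from h import *
print(manip.get_state(), manip.grasp_offset)
for n in('scene','top'):
    print(n,vision.camera_params(n))
    im,d,K,T=grab(n);cv2.imwrite(f'pics/{n}0.png',im);np.savez(f'{n}0.npz',im=im,d=d,K=K,T=T)
E
```

```text
pics
{'clock': 0.0, 'joints': array([-1.36479803,  0.5765314 ,  0.02486955,  1.43793774, -0.01503829,
        1.12900339, -0.05651595]), 'joint_velocities': array([-1.29980262e-03, -1.01882717e-03, -9.24024516e-04,  2.93408554e-03,
        6.31799028e-04, -5.54315374e-04, -3.65896129e-05]), 'tau': array([-4.64287205e-04, -7.65786338e+01,  2.25004032e+00, -2.85954344e+01,
        1.52708148e-02,  1.32512380e-02,  1.57051494e-05]), 'eef_pos': array([0.19275077, 0.64640282, 0.23043322]), 'tool_rot': array([-4.53628233e-01, -3.10848944e+00,  2.64796286e-03]), 'contact_force': array([-0.0074518 ,  0.53729761,  0.06969695]), 'wrist_torque': array([ 0.00954898, -0.01411191, -0.04485021]), 'grasp_force': 0.0, 'gripper_width': 0.08531600515135132} 0.0187
scene {'camera_matrix': array([[476.87226947,   0.        , 320.72893157],
       [  0.        , 476.87226947, 236.47422458],
       [  0.        ,   0.        ,   1.        ]]), 'position': array([ 1.24590688, -0.03280808,  0.82450063]), 'orientation': array([-1.81840808, -1.66076762,  0.71140515])}
top {'camera_matrix': array([[588.49752566,   0.        , 317.14331827],
       [  0.        , 588.49752566, 241.50426971],
       [  0.        ,   0.        ,   1.        ]]), 'position': array([0.29776267, 0.01734094, 1.26749466]), 'orientation': array([-2.04690445,  2.18589293, -0.22357255])}
```

View pics/scene0.png

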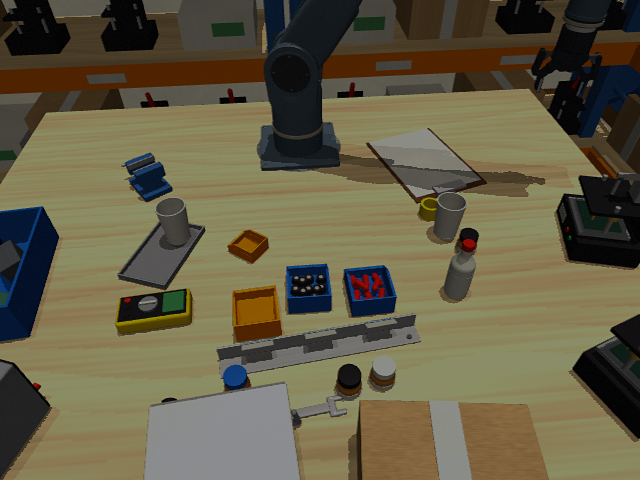

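View pics/top0.png

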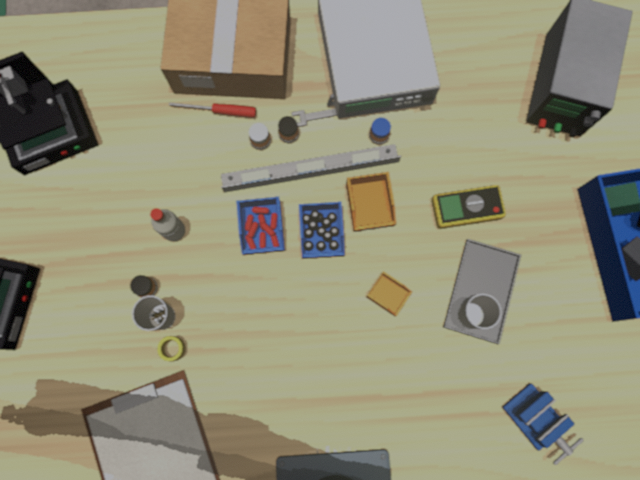

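Both views agree. In the top image the cup is at (152,314), the jar (142,286), tape (171,349) and bottle (168,224). The bins are at caps (261,226), feet (322,230) and orange (371,202), with a small orange decoy at (389,294). The rail runs (222,182)-(398,155), the meter is at (468,207), and the tray (482,292) has the other cup at (482,312).

```bash
cat > m.py <<'E'
from h import *
def ld(n): z=np.load(n+'0.npz');return z['im'],z['d'],cloud(z['d'],z['K'],z['T'])
it,dt,Wt=ld('top'); is_,ds,Ws=ld('scene')
c=lambda a,b:a
def circ(P):
    A=np.c_[2*P[:,:2],np.ones(len(P))];s=np.linalg.lstsq(A,(P[:,:2]**2).sum(1),rcond=None)[0]
    return s[:2],np.sqrt(s[2]+s[:2]@s[:2])
seeds=dict(cup=(152,314),jar=(142,286),tape=(171,349),bottle=(160,217),caps=(261,226),feet=(322,230),orange=(371,202),meter=(468,207),tray=(470,260),ocup=(482,312),rail=(310,168),decoy=(389,294))
for n,(u,v) in seeds.items(): print(n,np.round(Wt[v,u],3))
tab=Wt[380:470,230:270].reshape(-1,3);print('table z top',np.nanmedian(tab[:,2]),'scene',np.nanmedian(Ws[400:440,420:440,2]),np.nanmedian(Ws[180:200,220:260,2]))
def sel(W,x,y,r,z0,z1):
    P=W.reshape(-1,3);m=(np.hypot(P[:,0]-x,P[:,1]-y)<r)&(P[:,2]>z0)&(P[:,2]<z1);return P[m]
for n in('cup','ocup'):
    u,v=seeds[n];x,y=Wt[v,u][:2]
    for nm,W in(('top',Wt),('scene',Ws)):
        P=sel(W,x,y,.055,.092,.12);print(n,nm,len(P),circ(P),np.percentile(P[:,2],[50,95]))
for n,h in(('jar',.045),('tape',.028),('bottle',.05)):
    u,v=seeds[n];x,y=Wt[v,u][:2]
    for nm,W in(('top',Wt),('scene',Ws)):
        P=sel(W,x,y,.04,h,.2)
        if len(P)>5: print(n,nm,len(P),cv2.minEnclosingCircle(P[:,:2].astype(np.float32)),P[:,2].max())
def rect(n,r,z0,z1):
    u,v=seeds[n];x,y=Wt[v,u][:2]
    for nm,W in(('top',Wt),('scene',Ws)):
        P=sel(W,x,y,r,z0,z1);print(n,nm,len(P),np.round(np.ravel(sum([list(a) if hasattr(a,'__len__') else [a] for a in cv2.minAreaRect(P[:,:2].astype(np.float32)*1000)],[])),1),np.round(P[:,2].max(),3))
for n in('caps','feet','orange'): rect(n,.075,.020,.06)
rect('meter',.1,.02,.06);rect('rail',.22,.036,.05);rect('tray',.14,.011,.02)
E
python3 m.py
```

```text
cup [0.418 0.349 0.051]
jar [0.477 0.369 0.055]
tape [0.347 0.323 0.005]
bottle [0.596 0.304 0.154]
caps [0.594 0.119 0.031]
feet [ 0.579 -0.012  0.02 ]
orange [ 0.64  -0.126  0.002]
meter [ 0.604 -0.328  0.045]
tray [ 0.495 -0.329  0.007]
ocup [ 0.381 -0.341  0.01 ]
rail [0.714 0.005 0.043]
decoy [ 0.433 -0.147  0.002]
table z top 0.0010464761271764544 scene 0.12188734245388588 0.0028818519666380382
cup top 237 (array([0.41640462, 0.34030159]), np.float64(0.03295994176912779)) [0.09970721 0.1041402 ]
cup scene 268 (array([0.4136927 , 0.34252587]), np.float64(0.03302183887747721)) [0.09885845 0.1037644 ]
ocup top 240 (array([ 0.37626446, -0.31617303]), np.float64(0.032722508761452086)) [0.10327377 0.10764275]
ocup scene 298 (array([ 0.37364546, -0.31467676]), np.float64(0.03284231297969944)) [0.10062864 0.10731059]
jar top 454 ((0.47071197628974915, 0.36646437644958496), 0.03374970704317093) 0.10532540926457945
jar scene 310 ((0.47055745124816895, 0.3660847544670105), 0.03297044709324837) 0.1037358018915302
tape top 297 ((0.35347849130630493, 0.3226097524166107), 0.03386187553405762)
[... 307 characters left out ...]
7597327401773
caps top 1125 [594.9 119.4 112.8  92.4   2.1] 0.059
caps scene 1325 [591.2 121.3 116.8  93.    1.6] 0.057
feet top 1184 [576.4 -25.4 120.9 113.1  89.8] 0.06
feet scene 1249 [ 5.727e+02 -2.460e+01  1.163e+02  1.235e+02  2.000e-01] 0.058
orange top 781 [ 631.4 -110.6  113.5  117.4    5.4] 0.06
orange scene 953 [ 641.4 -108.3  142.4  114.7    5.4] 0.058
meter top 2389 [ 578.5 -337.3  140.9  151.     4.7] 0.055
meter scene 2386 [ 580.1 -334.2  132.6  149.4    4.5] 0.053
rail top 1830 [727.2  -1.5 382.1 403.7  79.6] 0.05
rail scene 1795 [683.6  -9.2 369.6 379.1  61.4] 0.05
tray top 693 [ 477.1 -318.1  224.3  238.3   76.8] 0.02
tray scene 551 [ 489.9 -347.2  249.1  176.7    1. ] 0.02
```

```bash
cat > m2.py <<'E'
from m import *
print('-----')
def comp(W,im,n,z0,z1,ref):
    # connected component of the height band nearest the reference point
    m=((W[...,2]>z0)&(W[...,2]<z1)).astype(np.uint8)
    k,l=cv2.connectedComponents(m)
    best=None
    for i in range(1,k):
        P=W[l==i]
        if len(P)<40: continue
        dd=np.hypot(*(P[:,:2]-ref).T).min()
        if best is None or dd<best[0]: best=(dd,P)
    return best[1]
def rr(P):
    (cx,cy),(w,h),a=cv2.minAreaRect((P[:,:2]*1000).astype(np.float32));return np.round([cx,cy,w,h,a],1)
refs=dict(caps=(.64,.12),feet=(.62,-.012),orange=(.68,-.126),meter=(.604,-.328),rail=(.714,.005),tray=(.50,-.37),decoy=(.42,-.11))
for n,z in dict(caps=(.02,.062),feet=(.02,.062),orange=(.02,.062),meter=(.02,.06),rail=(.025,.05),tray=(.011,.022),decoy=(.012,.05)).items():
    for nm,W,im in(('top',Wt,it),('scene',Ws,is_)):
        P=comp(W,im,n,*z,np.array(refs[n]));print(n,nm,len(P),rr(P))
P=comp(Wt,it,'rail',.034,.05,np.array(refs['rail']));vx,vy,x0,y0=cv2.fitLine(P[:,:2].astype(np.float32),cv2.DIST_HUBER,0,.001,.001).ravel();print('rail line',vx,vy,x0,y0,'yaw',np.arctan2(-vx*np.sign(vy),abs(vy)))
for n,x,y,z0 in(('jar',.482,.366,.047),('tape',.35,.323,.03)):
    for W in(Wt,Ws):
        P=sel(W,x,y,.034,z0,.062);print(n,cv2.minEnclosingCircle(P[:,:2].astype(np.float32)),np.median(P[:,2]))
E
python3 m2.py | sed '1,/-----/d'
```

```text
caps top 103 [631.3 118.4  36.7  15.1  80.3]
caps scene 1075 [591.2 121.3 116.8  93.    1.6]
feet top 832 [576.5 -10.9  92.  113.1  89.9]
feet scene 1184 [572.6  -8.9 116.4  92.1   0. ]
orange top 778 [ 632.8 -122.8  113.6   93.3    5.1]
orange scene 952 [ 629.  -120.7  115.7   92.     4.8]
meter top 2374 [ 610.3 -334.7   76.9  151.     4.7]
meter scene 2381 [ 607.6 -332.1   77.4  149.4    4.5]
rail top 1321 [715.9   2.8  24.6 400.1   6.5]
rail scene 1168 [710.9   4.9  22.1 398.9   6.3]
tray top 689 [ 426.6 -346.6  121.7  201.1   68.8]
tray scene 600 [ 423.1 -344.9  123.2  202.9   69.4]
decoy top 330 [ 431.4 -145.7   76.4   64.1   52.1]
decoy scene 558 [ 427.9 -143.9   79.4   66.4   52.4]
rail line 0.115351416 -0.99332476 0.70636517 0.04556499 yaw 0.11560877
jar ((0.4809020757675171, 0.37252727150917053), 0.022539380937814713) 0.0531479581491856
jar ((0.4774779975414276, 0.3747072219848633), 0.022693771868944168) 0.05430507027305148
tape ((0.3469638526439667, 0.3170126974582672), 0.0261588953435421) 0.03668433107361713
tape ((0.34522634744644165, 0.319153368473053), 0.027589935809373856) 0.036964414642694066
```

```bash
cat >> h.py <<'E'
def tool(az,e,roll=0):
    "tool rot: z at azimuth az, e deg below horizontal; y horizontal at az+90, then roll about z"
    a,e=np.radians([az,e]);z=np.array([np.cos(e)*np.cos(a),np.cos(e)*np.sin(a),-np.sin(e)]);y=np.array([-np.sin(a),np.cos(a),0])
    return np.c_[np.cross(y,z),y,z]@R.from_euler('z',roll,degrees=True).as_matrix()
def rel(p,Rt,s=None):
    s=s or manip.get_state();R0=rotm(s['tool_rot'])
    return np.round(np.r_[R0.T@(np.array(p)-s['eef_pos'])/.25,R.from_matrix(R0.T@Rt).as_rotvec()/(np.pi/2)],3)
def show():
    s=manip.get_state();Z=rotm(s['tool_rot'])
    print('t',round(s['clock'],2),'q',np.round(s['joints'],3).tolist(),'p',np.round(s['eef_pos'],4).tolist(),'w',round(s['gripper_width'],4),'g',round(s['grasp_force'],1),'F',np.round(s['contact_force'],1).tolist())
    with open('kin.txt','a') as f: f.write(repr((s['joints'].tolist(),s['eef_pos'].tolist(),np.array(s['tool_rot']).tolist()))+'\n')
E
python3 - <<'E'
from h import *
show();print(np.round(vision.camera_params('wrist')['mount'],3))
c=np.array([.415,.3414,.068])
for az in(23,):
  Rt=tool(az,25);z=Rt[:,2]
  for back in(.16,):
    p=c+z*(.025-back);print(p,rel(p,Rt))
  print(rel(p+[0,0,.1],tool(az,60)))
E
```

```text
t 0.1 q [-1.365, 0.576, 0.025, 1.438, -0.015, 1.129, -0.057] p [0.1928, 0.6465, 0.2305] w 0.0856 g 0.0 F [0.1, 0.1, -0.2]
[[-0.001 -0.949 -0.314  0.08 ]
 [ 1.    -0.001 -0.001  0.001]
 [ 0.    -0.314  0.949 -0.143]
 [ 0.     0.     0.     1.   ]]
[0.3023748  0.29359344 0.12505347] [-0.824 -1.227  0.424 -0.25  -0.692 -0.391]
[-0.824 -1.227  0.024 -0.116 -0.32  -0.43 ]
```

```bash
python3 - <<'E'
from h import *
for e,roll,p in((90,180,[.26,.45,.26]),(65,180,[.26,.42,.26])):
    Rt=tool(23,e,roll);print(e,roll,rel(p,Rt),rel(p,tool(23+40,e,roll)))
E
```

```text
90 180 [-4.82e-01 -6.76e-01 -1.17e-01 -0.00e+00  1.00e-03  1.56e+00] [-4.820e-01 -6.760e-01 -1.170e-01 -1.000e-03  1.000e-03  1.116e+00]
65 180 [-0.517 -0.791 -0.117 -0.339  0.123  1.529] [-0.517 -0.791 -0.117 -0.244  0.203  1.096]
```

```bash
python3 -m crank '[-0.48,-0.68,-0.12,0,0,1,1, -0.48,-0.68,-0.12,0,0,1,1, -0.48,-0.68,-0.12,0,0,1,1, -0.48,-0.68,-0.12,0,0,1,1, -0.48,-0.68,-0.12,0,0,1,1, -0.48,-0.68,-0.12,0,0,1,1, -0.48,-0.68,-0.12,0,0,1,1, -0.48,-0.68,-0.12,0,0,1,1, -0.48,-0.68,-0.12,0,0,1,1]'; python3 - <<'E'
from h import *
show()
c=np.array([.415,.3414,.068]);Rt=tool(23,25,180);z=Rt[:,2]
p=c+z*(.025-.16)
print(rel(p,Rt),rel(p+[-.03,0,.06],tool(23,40,180)))
E
```

```text
clock: 1.23
eef_pos: [0.2591, 0.4495, 0.261]
tool_rot: [2.522, 1.872, -0.001]
contact_force: [-0.0, 0.2, -0.5]
gripper_width: 0.0857
grasp_force: 0.0
t 1.23 q [-1.449, 0.34, 0.431, 1.81, -0.163, 1.027, -1.249] p [0.2591, 0.4495, 0.261] w 0.0857 g 0.0 F [-0.0, 0.2, -0.5]
[-0.546  0.346  0.544 -0.315  0.674  0.495] [-0.581  0.232  0.304 -0.243  0.519  0.521]
```

```bash
python3 -m crank '[-0.58,0.23,0.2,-0.24,0.52,0.52,1, -0.58,0.23,0.2,-0.24,0.52,0.52,1, -0.58,0.23,0.2,-0.24,0.52,0.52,1, -0.58,0.23,0.2,-0.24,0.52,0.52,1, -0.58,0.23,0.3,-0.24,0.52,0.52,1, -0.58,0.23,0.3,-0.24,0.52,0.52,1, -0.58,0.23,0.3,-0.24,0.52,0.52,1]'; python3 - <<'E'
from h import *
show()
c=np.array([.415,.3414,.068])
for e in(25,30):
  Rt=tool(23,e,180);z=Rt[:,2]
  print(rel(c+z*(.025-.16),Rt),rel(c+z*.025,Rt))
# kinematic fit
from scipy.optimize import least_squares
D=[eval(l) for l in open('kin.txt')]
def fk(q,x):
    h,L1,L2,L3,ox=x[:5];Rz=lambda a:R.from_euler('z',a).as_matrix();Ry=lambda a:R.from_euler('y',a).as_matrix()
    A=Rz(q[0]+x[5]);p=np.array([0,0,h])+A@[0,ox,0];A=A@Ry(q[1]);p=p+A@[0,0,L1];A=A@Rz(q[2])@Ry(q[3]);p=p+A@[0,0,L2];A=A@Rz(q[4])@Ry(q[5]);p=p+A@[0,0,L3];return p,A@Rz(q[6]+x[6])
def res(x):
    r=[]
    for q,p,t in D: P,A=fk(q,x);r+=list(P-p)+list(.2*R.from_matrix(rotm(t).T@A).as_rotvec())
    return np.array(r)
best=min((least_squares(res,[.3,.4,.4,.3,0,o,o2]) for o in(2.6,-.5,1) for o2 in(0,1.57,3.1,-1.57)),key=lambda s:s.cost);print(best.cost,np.round(best.x,3),np.round(best.fun,3))
E
```

```text
clock: 2.1
eef_pos: [0.2849, 0.2935, 0.2189]
tool_rot: [-2.781, -1.152, -0.689]
contact_force: [0.7, -1.0, -0.7]
gripper_width: 0.0851
grasp_force: 0.0
t 2.1 q [-0.761, 0.042, -0.405, 2.444, 0.801, 0.402, -2.653] p [0.2849, 0.2935, 0.2189] w 0.0851 g 0.0 F [0.7, -1.0, -0.7]
[-0.115  0.003  0.364 -0.111  0.424  0.217] [ 0.253  0.173  0.86  -0.111  0.424  0.217]
[-0.079  0.016  0.336 -0.1    0.37   0.221] [ 0.247  0.171  0.865 -0.1    0.37   0.221]
0.10839978652956714 [ 1.251 -0.85  -0.117  0.305  0.367  0.074 -2.649] [-0.     0.001  0.054 -0.001 -0.    -0.346 -0.018 -0.023 -0.055  0.
  0.     0.28   0.009  0.021  0.002 -0.07  -0.042  0.066]
```

```bash
cat > kin.py <<'E'
from h import *
from scipy.optimize import least_squares
import itertools
D=[eval(l) for l in open('kin.txt')]
Rz=lambda a:R.from_euler('z',a).as_matrix()
Ry=lambda a:R.from_euler('y',a).as_matrix()
def fk(q,x,S):
    h,L1,L2,L3,ox,oy=x[:6]
    A=Rz(S[0]*q[0]+x[6]);p=np.array([0,0,h])+A@[ox,oy,0];A=A@Ry(q[1]);p=p+A@[0,0,L1];A=A@Rz(S[1]*q[2])@Ry(S[4]*q[3]);p=p+A@[x[8],0,L2];A=A@Rz(S[2]*q[4])@Ry(S[5]*q[5]);p=p+A@[x[9],0,L3];return p,A@Rz(S[3]*q[6]+x[7])
def res(x,S):
    r=[]
    for q,p,t in D: P,A=fk(q,x,S);r+=list(P-p)+list(.3*R.from_matrix(rotm(t).T@A).as_rotvec())
    return np.array(r)
if __name__=='__main__':
    out=[]
    for S in itertools.product([1,-1],repeat=6):
        for o in(0,2.65,-.1):
            for o2 in(0,1.57,3.1,-1.57):
                s=least_squares(lambda x:np.r_[res(x,S),.01*x[[4,5,8,9]]],[.3,.4,.4,.3,0,0,o,o2,0,0]);out.append((s.cost,S,np.round(s.x,3)))
    out.sort(key=lambda a:a[0])
    for o in out[:6]:print(o)
E
python3 kin.py
```

```text
Still running in the background as job /tmp/bash_jobs.1000/37573d5cefd3 (pid 628). You'll get a notice when it ends.
```

```bash
kill -- -$(cat /tmp/bash_jobs.1000/37573d5cefd3/pid); export OMP_NUM_THREADS=1; nproc; cat > k2.py <<'E'
from h import *
import itertools,time
from scipy.optimize import least_squares
D=[eval(l) for l in open('kin.txt')][1:]
out=[]
for S in itertools.product([1,-1],repeat=6):
    M=[];
    for q,p,t in D:
        a=np.array([q[1],S[1]*q[2],S[4]*q[3],S[2]*q[4],S[5]*q[5]])
        M.append((R.from_euler('Y',a[0])*R.from_euler('Z',a[1])*R.from_euler('Y',a[2])*R.from_euler('Z',a[3])*R.from_euler('Y',a[4]),R.from_rotvec(t),S[0]*q[0],S[3]*q[6]))
    f=lambda x:np.concatenate([((R.from_euler('Z',a+x[0])*m*R.from_euler('Z',b+x[1]))*T.inv()).as_rotvec() for m,T,a,b in M])
    for o in(0,2,-2):
        for o2 in(0,2,-2):
            s=least_squares(f,[o,o2],max_nfev=15);out.append((round(s.cost,5),S,s.x.round(3)))
out.sort(key=lambda a:a[0]);[print(o) for o in out[:6]]
E
time timeout 200 python3 k2.py
```

```text
1
(np.float64(0.0), (-1, -1, -1, -1, 1, 1), array([0.   , 1.571]))
(np.float64(0.0), (-1, -1, -1, -1, 1, 1), array([-0.   ,  1.571]))
(np.float64(0.0), (-1, -1, -1, -1, 1, 1), array([ 0.   , -4.712]))
(np.float64(0.0), (-1, -1, -1, -1, 1, 1), array([6.283, 1.571]))
(np.float64(0.0), (-1, -1, -1, -1, 1, 1), array([0.   , 1.571]))
(np.float64(0.0), (-1, -1, -1, -1, 1, 1), array([ 0.   , -4.712]))
real	0m12.807s
user	0m12.172s
sys	0m0.315s
```

```bash
export OMP_NUM_THREADS=1; cat > kin.py <<'E'
from h import *
from scipy.optimize import least_squares
LO=np.array([-2.76,-.34,-1.52,.19,-1.09,.17,-2.82]);HI=np.array([2.76,2.15,1.57,2.46,4.23,1.99,2.82])
c,s_=np.cos,np.sin
def rz(a):return np.array([[c(a),-s_(a),0],[s_(a),c(a),0],[0,0,1.]])
def ry(a):return np.array([[c(a),0,s_(a)],[0,1,0],[-s_(a),0,c(a)]])
def frames(q):
    F=[];A=np.eye(3);F.append(A)
    for i,(f,a) in enumerate([(rz,-q[0]),(ry,q[1]),(rz,-q[2]),(ry,q[3]),(rz,-q[4]),(ry,q[5]),(rz,-q[6]+np.pi/2)]): A=A@f(a);F.append(A)
    return F
def cols(q):
    F=frames(q);M=np.zeros((3,8))
    # h, L1(z after q2), L2(z after q4), L3(z after q6), y-offset(base), x off after q1, x off after q3(elbow), x off after q5(wrist)
    M[:,0]=[0,0,1];M[:,1]=F[2][:,2];M[:,2]=F[4][:,2];M[:,3]=F[6][:,2];M[:,4]=F[1][:,1];M[:,5]=F[3][:,0];M[:,6]=F[4][:,0];M[:,7]=F[6][:,0];return M
def fit():
    D=[eval(l) for l in open('kin.txt')][1:]
    A=np.vstack([cols(q) for q,p,t in D]+[np.diag([.0003]*4+[.01]*4)]);b=np.concatenate([p for q,p,t in D]+[np.zeros(8)])
    x=np.linalg.lstsq(A,b,rcond=None)[0];return x,(A@x-b)[:-8]
def ik(p,Rt,q0,x,free=True):
    rv=lambda q:np.r_[cols(q)@x-p,.2*R.from_matrix(Rt.T@frames(q)[7]).as_rotvec(),2e-4*(q-q0)]
    r=least_squares(rv,np.clip(q0,LO+.02,HI-.02),bounds=(LO,HI),max_nfev=60);f=r.fun[:6]
    return r.x,np.linalg.norm(f[:3])*1000,np.degrees(np.linalg.norm(f[3:])/.2)
E
python3 - <<'E'
from kin import *
x,e=fit();print(x.round(4),e.round(4))
E
```

```text
[ 3.685e-01  5.300e-01  4.113e-01  3.879e-01 -3.910e-02  4.000e-04
  7.300e-03  5.800e-03] [-0.  0.  0. -0.  0. -0.]
```

```bash
export OMP_NUM_THREADS=1; sed -i 's/\[1:\]$//' kin.py; cat > plan.py <<'E'
from kin import *
x,e=fit();print(x.round(4),np.abs(e).max())
s=manip.get_state();q0=np.array(s['joints'])
rng=np.random.default_rng(0)
def best(p,Rt,n=6,seeds=()):
    o=[]
    for k in range(n):
        q=q0 if k==0 else rng.uniform(LO,HI)
        r=ik(p,Rt,q,x)
        if r[1]<2 and r[2]<1: o.append((np.min(np.minimum(r[0]-LO,HI-r[0])),r[0].round(2).tolist()))
    for q in seeds:
        r=ik(p,Rt,np.array(q),x)
        if r[1]<2 and r[2]<1: o.append((np.min(np.minimum(r[0]-LO,HI-r[0])),r[0].round(2).tolist()))
    return max(o) if o else None
E
cat > p1.py <<'E'
from plan import *
C=np.array([.415,.3414,.068])
for az in(-20,0,23):
  for e in(20,30,40):
    for roll in(0,180):
      Rt=tool(az,e,roll);print(az,e,roll,'grasp',best(C+Rt[:,2]*.025,Rt),'pre',best(C+Rt[:,2]*-.1,Rt))
E
time timeout 300 python3 p1.py
```

```text
[ 0.3322  0.5929  0.3867  0.4443 -0.0463 -0.0336  0.003  -0.0276] 0.006676702361275599
-20 20 0 grasp (np.float64(0.3436712845059726), [-1.49, 1.12, -0.1, 2.12, 1.29, 1.28, -1.69]) pre (np.float64(0.421261347819716), [-1.72, 1.03, -0.09, 2.04, 1.03, 1.33, -1.55])
-20 20 180 grasp (np.float64(0.3343054057539696), [-1.56, 1.12, 0.01, 2.13, 1.27, 1.18, 1.47]) pre (np.float64(0.41965447509756126), [-1.73, 1.03, -0.08, 2.04, 1.02, 1.31, 1.6])
-20 30 0 grasp (np.float64(0.2962970456648639), [-1.43, 0.99, -0.08, 2.16, 1.33, 1.11, -1.6]) pre (np.float64(0.3849619879608408), [-1.49, 0.89, -0.35, 2.08, 1.09, 1.38, -1.51])
-20 30 180 grasp (np.float64(0.3275034971169104), [-1.19, 1.04, -0.48, 2.13, 1.37, 1.45, 1.5]) pre (np.float64(5.671898506420803e-10), [-2.36, 1.39, 1.33, 2.21, -0.53, 0.53, -2.82])
-20 40 0 grasp (np.float64(0.2789745589532533), [-1.29, 0.87, -0.16, 2.18, 1.35, 1.01, -1.48]) pre (np.float64(0.39145608637245033), [-1.11, 0.86, -0.82, 2.07, 1.16, 1.57, -1.47])
-20 40 180 grasp (np.float64(0.2551991828428748), [-1.47, 0.86, 0.13, 2.2, 1.32, 0.79, 1.7]) pre (np.float64(0.3339142
[... 573 characters left out ...]
.24, 1.89, -1.93])
0 30 180 grasp (np.float64(7.397890646743122e-07), [-0.98, 1.28, -0.98, 2.41, 1.59, 1.99, 1.35]) pre None
0 40 0 grasp (np.float64(0.033068790550146776), [-1.18, 0.9, -0.36, 2.43, 1.78, 1.17, -1.69]) pre (np.float64(0.029469623341308093), [-1.34, 0.7, -0.52, 2.43, 1.39, 1.21, -1.55])
0 40 180 grasp (np.float64(0.03623474184609643), [-1.14, 0.91, -0.41, 2.42, 1.76, 1.22, 1.47]) pre (np.float64(0.035136766708559364), [-1.29, 0.72, -0.61, 2.42, 1.38, 1.27, 1.59])
23 20 0 grasp None pre None
23 20 180 grasp None pre None
23 30 0 grasp None pre None
23 30 180 grasp None pre None
23 40 0 grasp None pre None
23 40 180 grasp None pre None
real	0m33.649s
user	0m33.307s
sys	0m0.212s
```

```bash
export OMP_NUM_THREADS=1; cat > p2.py <<'E'
from plan import *
S=[[-1.56,1.12,0,2.13,1.27,1.18,1.47],[-1.2,1,-.4,2,1.3,1.3,1.5]]
C=np.array([.415,.3414,.07])
for e in(20,28):
 for az in(-20,-40,-60):
  Rt=tool(az,e,180);z=Rt[:,2]
  print('cup',e,az,*[best(C+z*d+[0,0,u],Rt,2,S) for d,u in((-.1,0),(.025,0),(.025,.12))],sep='\n  ')
 for az in(-60,-80,-100):
  for r in(180,270,330):
   Rt=tool(az,8,r);print('pour',e,az,r,best(np.array([.65,-.122,.18])+Rt[:,2]*.025,Rt,2,[[-.3,1.2,0,2,1.3,1.2,1.47+np.radians(180-r)]]))
  Rt=tool(az,e,180);print('place',e,az,[best(np.array([.472,-.3636,.075+u])+Rt[:,2]*.025,Rt,2,[[0,1.12,0,2.1,1.27,1.2,1.47],[-.3,1,.4,2.1,1.27,1.2,1.47]]) for u in(0,.1)],sep='\n  ')
E
time timeout 500 python3 p2.py
```

```text
[ 0.3322  0.5929  0.3867  0.4443 -0.0463 -0.0336  0.003  -0.0276] 0.006676702361275599
cup
  20
  -20
  (np.float64(0.42026840126956033), [-1.53, 1.07, -0.4, 2.01, 1.09, 1.57, 1.49])
  (np.float64(0.36002511852206), [-1.36, 1.14, -0.31, 2.1, 1.32, 1.47, 1.42])
  (np.float64(0.3284676072601975), [-1.34, 0.9, -0.36, 2.13, 1.23, 1.53, 1.62])
cup
  20
  -40
  (np.float64(0.6559184797151338), [-1.76, 1.1, 0.29, 1.68, 0.63, 1.33, 2.03])
  (np.float64(0.6385178045196349), [-1.44, 1.12, -0.02, 1.81, 0.95, 1.35, 1.74])
  (np.float64(0.5753739896555474), [-1.48, 0.92, 0.05, 1.85, 0.9, 1.41, 1.91])
cup
  20
  -60
  (np.float64(0.21427520372683317), [-1.44, 1.2, 0.02, 1.25, 0.62, 1.78, 1.99])
  (np.float64(0.4291457913428234), [-1.32, 1.18, -0.0, 1.5, 0.71, 1.56, 1.88])
  (np.float64(0.3873719561601925), [-1.4, 1.01, 0.14, 1.54, 0.65, 1.6, 2.05])
pour 20 -60 180 (np.float64(0.3815311319356489), [-0.59, 1.06, 0.03, 2.08, 1.51, 1.41, 1.58])
pour 20 -60 270 (np.float64(0.3815736298635475), [-0.59, 1.06, 0.03, 2.08, 1.51, 1.41, 0.01])
pour 20 -60 330 (np.float64(0.38154678456488655), [-0.59, 1.06, 0
[... 2321 characters left out ...]
73, 1.14, 1.46, -0.71])
place
  28
  -80
  [(np.float64(0.1567885390103947), [-0.02, 1.01, -0.11, 2.3, 1.73, 1.2, 1.4]), (np.float64(0.19021786816524244), [0.39, 0.92, -0.82, 2.27, 1.58, 1.7, 1.7])]
pour 28 -100 180 (np.float64(0.2711752673558656), [-0.5, 1.2, 0.12, 1.33, 0.91, 1.72, 2.12])
pour 28 -100 270 (np.float64(0.2679085255657381), [-0.5, 1.2, 0.12, 1.33, 0.91, 1.72, 0.55])
pour 28 -100 330 (np.float64(0.3978027911951578), [-0.6, 1.22, 0.34, 1.35, 0.78, 1.59, -0.41])
place
  28
  -100
  [(np.float64(0.4555778710881051), [-0.02, 1.0, -0.07, 2.0, 1.28, 1.17, 1.7]), (np.float64(0.4509535999134844), [-0.02, 0.82, -0.09, 2.01, 1.21, 1.24, 1.88])]
real	0m25.045s
user	0m24.484s
sys	0m0.308s
```

```bash
export OMP_NUM_THREADS=1; cat > wp.py <<'E'
from plan import *
C=np.array([.415,.3414,.07]);Rt=tool(-40,25,180);z=Rt[:,2]
g,a,b=ik(C+z*-.09+[0,0,.05],Rt,np.array([-1.5,1,-.1,1.7,.8,1.4,1.87]),x);print(g.round(2),a,b)
for k in(.2,.25,.33,.4,.5,.66,.75,1):
    q=q0+k*(g-q0);P=cols(q)@x;A=frames(q)[7];print(k,P.round(3),A[:,2].round(2),rel(P,A).tolist())
E
python3 wp.py
```

```text
[ 0.3322  0.5929  0.3867  0.4443 -0.0463 -0.0336  0.003  -0.0276] 0.006676702361275599
[-1.53  0.94 -0.07  1.71  0.8   1.52  1.91] 1.2676252972200113e-05 5.340533968127972e-06
0.2 [0.319 0.307 0.193] [ 0.38  0.03 -0.92] [0.078, 0.042, 0.157, -0.036, -0.116, -0.622]
0.25 [0.327 0.311 0.186] [ 0.39 -0.02 -0.92] [0.094, 0.048, 0.196, -0.033, -0.154, -0.778]
0.33 [0.337 0.317 0.176] [ 0.4  -0.09 -0.91] [0.119, 0.055, 0.255, -0.015, -0.221, -1.027]
0.4 [0.345 0.322 0.168] [ 0.42 -0.16 -0.89] [0.14, 0.058, 0.301, 0.017, -0.286, -1.242]
0.5 [0.355 0.331 0.158] [ 0.45 -0.26 -0.85] [0.17, 0.056, 0.357, 0.094, -0.391, -1.543]
0.66 [0.365 0.346 0.149] [ 0.52 -0.4  -0.76] [0.219, 0.034, 0.417, -0.304, 0.531, 1.802]
0.75 [0.366 0.356 0.148] [ 0.56 -0.46 -0.69] [0.249, 0.009, 0.434, -0.39, 0.485, 1.508]
1 [0.353 0.394 0.158] [ 0.69 -0.58 -0.42] [0.33, -0.133, 0.408, -0.62, 0.306, 0.706]
```

```bash
python3 -m crank '[0,0,0,-0.02,-0.1,-0.5,1, 0,0,0,-0.02,-0.1,-0.5,1, 0.05,0.03,0,-0.02,-0.2,-1,1, 0.05,0.03,0,-0.02,-0.2,-1,1, 0.05,0.03,0,-0.02,-0.2,-1,1, 0.05,0.03,0,-0.02,-0.2,-1,1, 0.05,0.03,0,-0.02,-0.2,-1,1, 0.05,0.03,0,-0.02,-0.2,-1,1, 0.05,0.03,0,-0.02,-0.2,-1,1, 0.05,0.03,0,-0.02,-0.2,-1,1]' >/dev/null; export OMP_NUM_THREADS=1; python3 -c "
from h import *
show()"; sed -i 's/\[0,0,.05\]/[0,0,.09]/' wp.py; python3 wp.py
```

```text
t 3.35 q [-0.766, 0.184, -0.58, 2.244, 0.722, 0.854, -1.114] p [0.2978, 0.2966, 0.2251] w 0.0853 g 0.0 F [-0.2, -0.4, -0.4]
[ 0.2403  0.5808  0.3742  0.3623 -0.0467  0.0014 -0.0313  0.0021] 0.013420008131060424
[-1.44  0.76 -0.06  1.86  0.86  1.49  1.96] 2.7802671013278957e-05 1.115038155841385e-05
0.2 [0.317 0.303 0.212] [ 0.42 -0.19 -0.89] [-0.011, 0.055, 0.076, 0.067, -0.052, -0.428]
0.25 [0.322 0.306 0.209] [ 0.43 -0.23 -0.88] [-0.008, 0.075, 0.096, 0.089, -0.063, -0.535]
0.33 [0.329 0.312 0.203] [ 0.44 -0.28 -0.85] [-0.001, 0.106, 0.126, 0.129, -0.076, -0.707]
0.4 [0.335 0.318 0.199] [ 0.46 -0.32 -0.83] [0.007, 0.134, 0.149, 0.17, -0.084, -0.856]
0.5 [0.342 0.327 0.194] [ 0.49 -0.38 -0.78] [0.022, 0.174, 0.176, 0.238, -0.088, -1.066]
0.66 [0.351 0.344 0.19 ] [ 0.55 -0.47 -0.69] [0.055, 0.241, 0.201, 0.375, -0.071, -1.394]
0.75 [0.354 0.356 0.19 ] [ 0.58 -0.51 -0.63] [0.08, 0.28, 0.204, 0.47, -0.044, -1.569]
1 [0.353 0.394 0.198] [ 0.69 -0.58 -0.42] [0.186, 0.388, 0.161, -0.704, -0.121, 1.704]
```

```bash
python3 -m crank '[0.01,0.08,0.04,0.1,-0.05,-0.5,1, 0.01,0.08,0.04,0.1,-0.05,-0.5,1, 0.01,0.15,0.05,0.22,-0.09,-1,1, 0.01,0.15,0.05,0.22,-0.09,-1,1, 0.01,0.15,0.05,0.22,-0.09,-1,1, 0.01,0.15,0.05,0.22,-0.09,-1,1, 0.01,0.15,0.05,0.22,-0.09,-1,1, 0.01,0.15,0.05,0.22,-0.09,-1,1, 0.01,0.15,0.05,0.22,-0.09,-1,1, 0.01,0.15,0.05,0.22,-0.09,-1,1]' >/dev/null; export OMP_NUM_THREADS=1; cat > k3.py <<'E'
import re
t=open('kin.py').read()
t=t.replace("M=np.zeros((3,8))","M=np.zeros((3,11))").replace(";return M\n",";M[:,8]=F[3][:,1];M[:,9]=F[5][:,1];M[:,10]=F[5][:,0];return M\n").replace("[.01]*4","[.003]*7").replace("zeros(8)","zeros(11)").replace("[:-8]","[:-11]")
open('kin.py','w').write(t)
E
python3 k3.py; python3 -c "
from h import *
show()"; python3 wp.py
```

```text
t 4.6 q [-0.8, 0.479, -0.773, 2.025, 0.839, 1.377, 0.236] p [0.3272, 0.323, 0.2223] w 0.0853 g 0.0 F [-0.9, -0.3, -0.2]
[ 2.667e-01  5.873e-01  3.913e-01  3.612e-01 -1.500e-02 -0.000e+00
 -0.000e+00 -0.000e+00 -3.150e-02 -4.000e-04  0.000e+00] 6.173553536714671e-07
[-1.45  0.77 -0.05  1.83  0.86  1.5   1.99] 2.5739472760212978e-05 1.0317599619472836e-05
0.2 [0.335 0.334 0.207] [ 0.5  -0.43 -0.75] [-0.044, 0.051, 0.047, 0.046, 0.021, -0.231]
0.25 [0.336 0.337 0.204] [ 0.51 -0.45 -0.74] [-0.055, 0.063, 0.056, 0.058, 0.028, -0.288]
0.33 [0.339 0.342 0.199] [ 0.52 -0.47 -0.71] [-0.073, 0.081, 0.069, 0.078, 0.04, -0.38]
0.4 [0.341 0.346 0.196] [ 0.54 -0.49 -0.69] [-0.089, 0.096, 0.078, 0.096, 0.053, -0.46]
0.5 [0.344 0.352 0.192] [ 0.56 -0.51 -0.65] [-0.113, 0.116, 0.087, 0.122, 0.073, -0.572]
0.66 [0.349 0.364 0.189] [ 0.6  -0.55 -0.59] [-0.153, 0.144, 0.087, 0.165, 0.113, -0.749]
0.75 [0.35  0.371 0.189] [ 0.62 -0.56 -0.55] [-0.178, 0.158, 0.079, 0.19, 0.14, -0.846]
1 [0.353 0.394 0.198] [ 0.69 -0.58 -0.42] [-0.249, 0.193, 0.021, 0.26, 0.237, -1.102]
```

```bash
python3 -m crank '[-0.11,0.11,0.07,0.12,0.07,-0.55,1, -0.11,0.11,0.07,0.12,0.07,-0.55,1, -0.22,0.18,0.05,0.23,0.19,-0.99,1, -0.22,0.18,0.05,0.23,0.19,-0.99,1, -0.22,0.18,0.05,0.23,0.19,-0.99,1, -0.22,0.18,0.05,0.23,0.19,-0.99,1, -0.22,0.18,0.05,0.23,0.19,-0.99,1, -0.22,0.18,0.05,0.23,0.19,-0.99,1, -0.22,0.18,0.05,0.23,0.19,-0.99,1, -0.22,0.18,0.05,0.23,0.19,-0.99,1]' >/dev/null; export OMP_NUM_THREADS=1;  python3 - <<'E'
from h import *
show()
im,d,K,T=grab('wrist');W=cloud(d,K,T)
m=(W[...,2]>.088)&(W[...,2]<.112)&(np.hypot(W[...,0]-.415,W[...,1]-.341)<.06)
P=W[m];A=np.c_[2*P[:,:2],np.ones(len(P))];s=np.linalg.lstsq(A,(P[:,:2]**2).sum(1),rcond=None)[0];print(len(P),s[:2],np.sqrt(s[2]+s[:2]@s[:2]),P[:,2].max(),np.median(P[:,2]))
cv2.imwrite('pics/w1.png',im)
C=np.array([.415,.3414,.07]);Rt=tool(-40,25,180);z=Rt[:,2]
print(rel(C+z*-.09+[0,0,.02],Rt),rel(C+z*-.08,Rt),rel(C+z*.025,Rt))
E
```

```text
t 5.85 q [-0.962, 0.877, -0.843, 1.832, 1.037, 1.911, 1.535] p [0.3523, 0.3839, 0.1931] w 0.0854 g 0.0 F [0.5, 0.4, 0.1]
2702 [0.41400629 0.34365109] 0.032788898256497306 0.10230621321671485 0.09778708539058924
[-0.244  0.014  0.103  0.013  0.039 -0.12 ] [-0.31   0.026  0.181  0.013  0.039 -0.12 ] [-0.286  0.014  0.6    0.013  0.039 -0.12 ]
```

View pics/w1.png

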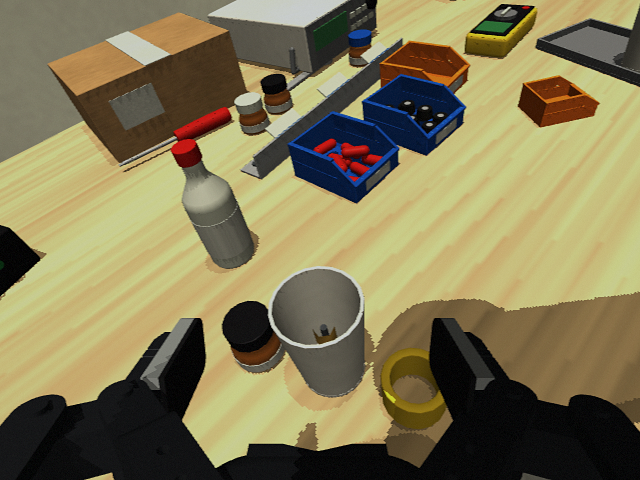

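Wrist view: the cup's mouth is at (318,310), centred between the fingertips. The jar (250,335) and tape (412,388) lie below the fingers' paths, so I'll grip at about 80 mm up to clear the jar.

```bash
export OMP_NUM_THREADS=1;  python3 - <<'E'
from kin import *
x,_=fit();q=np.array(manip.get_state()['joints'])
C=np.array([.4143,.343,.08]);Rt=tool(-40,22,180);z=Rt[:,2]
for p in(C+z*-.085+[0,0,.01],C+z*.025,C+z*.025+[0,0,.15]):
    r=ik(p,Rt,q,x);print(rel(p,Rt),r[0].round(2),r[1:])
E
```

```text
[-0.263  0.014  0.119  0.017  0.072 -0.12 ] [-1.03  1.05 -0.78  1.82  1.11  1.95  1.59] (np.float64(1.962143975218329e-05), np.float64(9.844123635390374e-06))
[-0.249  0.005  0.575  0.017  0.072 -0.12 ] [-0.89  1.1  -0.73  1.93  1.25  1.86  1.56] (np.float64(3.203248264869102e-05), np.float64(1.1203516172932855e-05))
[ 0.269 -0.09   0.288  0.017  0.072 -0.12 ] [-0.84  0.85 -0.81  1.92  1.16  1.94  1.77] (np.float64(3.3585365227979436e-05), np.float64(1.5620792336150496e-05))
```

```bash
python3 -m crank '[-0.26,0.014,0.1,0.017,0.07,-0.12,1, -0.26,0.014,0.12,0.017,0.07,-0.12,1, -0.255,0.01,0.3,0.017,0.07,-0.12,1, -0.25,0.006,0.45,0.017,0.07,-0.12,1, -0.249,0.005,0.575,0.017,0.07,-0.12,1, -0.249,0.005,0.575,0.017,0.07,-0.12,1]'; export OMP_NUM_THREADS=1;  python3 - <<'E'
from h import *
show()
C=np.array([.4143,.343,.08]);Rt=tool(-40,22,180);z=Rt[:,2];print(rel(C+z*.025,Rt))
E
```

```text
clock: 6.65
eef_pos: [0.4341, 0.3258, 0.0733]
tool_rot: [2.188, -0.8, 1.475]
contact_force: [-0.6, 0.0, -0.3]
gripper_width: 0.0853
grasp_force: 0.0
t 6.65 q [-0.899, 1.089, -0.705, 1.939, 1.243, 1.835, 1.562] p [0.4341, 0.3258, 0.0733] w 0.0853 g 0.0 F [-0.6, 0.0, -0.3]
[-0.014 -0.002 -0.007  0.001  0.001 -0.001]
```

```bash
python3 -m crank '[0,0,0,0,0,0,0, 0,0,0,0,0,0,0, 0,0,0,0,0,0,0, 0,0,0,0,0,0,0, 0,0,0,0,0,0,0]' 60; export OMP_NUM_THREADS=1;  python3 - <<'E'
from kin import *
show()
x,_=fit();s=manip.get_state();q=np.array(s['joints'])
Rt=rotm(s['tool_rot']);p=s['eef_pos']+np.array([0,0,.12]);print(rel(p,Rt))
# pour pose candidates
B=np.array([.631,-.122,0])
ang=np.radians(25)
for roll in(180,):
  for pos in([.56,.1,.26],[.64,-.10,.28]):
    A=tool(-80,15,roll);r=ik(np.array(pos),A,q,x);print(pos,rel(pos,A),r[0].round(2),r[1:])
E
```

```text
clock: 7.28
eef_pos: [0.4316, 0.3293, 0.0732]
tool_rot: [2.193, -0.792, 1.476]
contact_force: [0.2, 0.6, 5.4]
gripper_width: 0.0659
grasp_force: 65.1
t 7.28 q [-0.905, 1.09, -0.708, 1.937, 1.242, 1.837, 1.564] p [0.4316, 0.3293, 0.0732] w 0.0659 g 65.1 F [0.2, 0.6, 5.4]
[ 0.445 -0.    -0.181  0.     0.     0.   ]
[0.56, 0.1, 0.26] [ 1.062  0.377  0.628 -0.425  0.076  0.142] [-0.51  0.86 -0.5   1.66  1.06  1.99  1.92] (np.float64(7.283839370596605e-05), np.float64(4.208809872652969e-05))
[0.64, -0.1, 0.28] [ 1.421  0.788  1.299 -0.425  0.076  0.142] [-0.21  0.78 -0.43  1.77  1.31  1.78  2.08] (np.float64(9.174724971396325e-05), np.float64(4.834903513570618e-05))
```

```bash
python3 -m crank '[0.1,0,-0.04,0,0,0,0, 0.3,0,-0.12,0,0,0,0, 0.52,0,-0.21,0,0,0,0, 0.52,0,-0.21,0,0,0,0]'; export OMP_NUM_THREADS=1;  python3 - <<'E'
from kin import *
show()
x,_=fit();s=manip.get_state();q=np.array(s['joints'])
im,d,K,T=grab('wrist');cv2.imwrite('pics/w2.png',im);
for az,pos in((-60,[.55,.15,.22]),(-80,[.56,.08,.22]),(-80,[.645,-.09,.22]),(-95,[.645,-.09,.22])):
    A=tool(az,22,180);r=ik(np.array(pos),A,q,x);print(az,pos,rel(pos,A),r[0].round(2),r[1:])
E
```

```text
clock: 7.78
eef_pos: [0.4316, 0.3302, 0.2156]
tool_rot: [2.198, -0.797, 1.477]
contact_force: [-0.9, 0.1, -3.4]
gripper_width: 0.0664
grasp_force: 68.9
t 7.78 q [-0.868, 0.846, -0.772, 1.927, 1.158, 1.901, 1.771] p [0.4316, 0.3302, 0.2156] w 0.0664 g 68.9 F [-0.9, 0.1, -3.4]
-60 [0.55, 0.15, 0.22] [ 0.337  0.251  0.751 -0.21   0.004  0.084] [-0.53  0.82 -0.65  1.89  1.19  1.82  1.86] (np.float64(3.39894706066514e-05), np.float64(1.4578479079089972e-05))
-80 [0.56, 0.08, 0.22] [ 0.417  0.441  0.945 -0.415  0.004  0.168] [-0.42  0.86 -0.58  1.72  1.06  1.89  1.88] (np.float64(3.10986502187017e-05), np.float64(2.358731169834727e-05))
-80 [0.645, -0.09, 0.22] [ 0.682  0.747  1.588 -0.415  0.004  0.168] [-0.17  0.83 -0.49  1.76  1.28  1.71  2.05] (np.float64(6.908216293589083e-05), np.float64(3.111636456152477e-05))
-95 [0.645, -0.09, 0.22] [ 0.682  0.747  1.588 -0.57   0.004  0.23 ] [-0.16  0.91 -0.48  1.51  1.15  1.87  2.08] (np.float64(8.300339367326657e-05), np.float64(4.3168925651668174e-05))
```

View pics/w2.png

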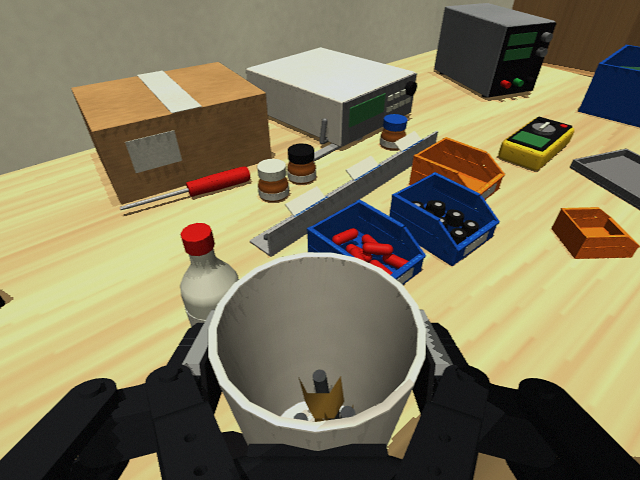

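The cup is held with the brass standoffs still in it (320,400). The path past the bottle (205,270) is clear on the robot's side.

```bash
python3 -m crank '[0.07,0.07,0.16,-0.07,0,0.03,0, 0.14,0.15,0.32,-0.14,0,0.06,0, 0.21,0.22,0.48,-0.21,0,0.09,0, 0.28,0.3,0.64,-0.28,0,0.11,0, 0.35,0.37,0.8,-0.35,0,0.14,0, 0.417,0.441,0.945,-0.415,0.004,0.168,0, 0.417,0.441,0.945,-0.415,0.004,0.168,0]'; export OMP_NUM_THREADS=1;  cat > bins.py <<'E'
from kin import *
def comps(W,z0,z1,ref):
    m=((W[...,2]>z0)&(W[...,2]<z1)).astype(np.uint8);k,l=cv2.connectedComponents(m);b=None
    for i in range(1,k):
        P=W[l==i]
        if len(P)<60: continue
        dd=np.hypot(*(P[:,:2]-ref).T).min()
        if b is None or dd<b[0]:b=(dd,P)
    (cx,cy),(w,h),a=cv2.minAreaRect((b[1][:,:2]*1000).astype(np.float32));return np.round([cx,cy,w,h,a],1),len(b[1])
E
python3 - <<'E'
from bins import *
show()
x,_=fit();s=manip.get_state();q=np.array(s['joints'])
im,d,K,T=grab('wrist');W=cloud(d,K,T);np.savez('w3.npz',im=im,d=d,K=K,T=T);cv2.imwrite('pics/w3.png',im)
print('orange',comps(W,.03,.06,np.array([.68,-.122])))
print('rail',comps(W,.03,.05,np.array([.71,-.05])))
# pour path: mouth centre M kept above bin; cup frame relative to tool: grasp at 80 of axis, TCP 25 past axis, e=22
B=np.array([.631,-.122])
up0=np.array([np.cos(np.radians(22)),0,-np.sin(np.radians(22))])  # cup up in tool axes (x up, z fwd)
def tcp_for(A,M): # mouth centre M
    up=A@up0; return M-up*.02+A[:,2]*.025
for az,e,dr,zm in((-85,22,0,.22),(-85,18,70,.15),(-85,12,115,.12),(-85,10,140,.10)):
    A=tool(az,e,180+dr);M=np.r_[B,zm];p=tcp_for(A,M);r=ik(p,A,q,x);print(dr,'tilt',np.degrees(np.arccos((A@up0)[2])).round(),p.round(3),rel(p,A),r[0].round(2),r[1]);q=r[0]
    lo=min((M+A@up0*0+ .035*(np.cos(t)*np.cross(A@up0,[.3,.5,.81])/np.linalg.norm(np.cross(A@up0,[.3,.5,.81]))+np.sin(t)*np.cross(A@up0,np.cross(A@up0,[.3,.5,.81]))/np.linalg.norm(np.cross(A@up0,[.3,.5,.81]))))[2] for t in np.linspace(0,6.3,30));print('   lowest rim',round(lo,3),'up',(A@up0).round(2))
E
```

```text
clock: 8.7
eef_pos: [0.5617, 0.0744, 0.2181]
tool_rot: [1.623, -1.374, 1.104]
contact_force: [0.2, 0.5, -3.5]
gripper_width: 0.0662
grasp_force: 68.8
t 8.7 q [-0.417, 0.864, -0.566, 1.714, 1.06, 1.888, 1.88] p [0.5617, 0.0744, 0.2181] w 0.0662 g 68.8 F [0.2, 0.5, -3.5]
orange (array([ 665.6, -141.2,  125. ,   61.8,   49.6]), 1316)
rail (array([724.6, -83.1,  22.3, 223.1,   6.1]), 2373)
0 tilt 0.0 [ 0.633 -0.145  0.191] [ 0.24  -0.135  0.899 -0.048 -0.004  0.021] [-0.1   0.86 -0.47  1.77  1.29  1.69  2.  ] 3.902685561887055e-05
   lowest rim 0.22 up [ 0. -0.  1.]
70 tilt 65.0 [ 0.651 -0.149  0.134] [ 0.04  -0.203  1.009 -0.018  0.065  0.797] [-0.18  0.98 -0.33  1.73  1.31  1.64  0.71] 0.0004970526662776032
   lowest rim 0.118 up [-0.89  0.18  0.42]
115 tilt 108.0 [ 0.651 -0.154  0.121] [-0.002 -0.199  1.045  0.076  0.119  1.29 ] [-0.24  1.05 -0.23  1.72  1.32  1.65 -0.12] 9.273805488151001e-05
   lowest rim 0.087 up [-0.88  0.37 -0.31]
140 tilt 129.0 [ 0.646 -0.155  0.108] [-0.048 -0.179  1.066  0.136  0.12   1.564] [-0.27  1.09 -0.19  1.73  1.31  1.64 -0.59] 5.125400828617006e-05
   lowest rim 0.073 up [-0.64  0.44 -0.63]
```

```bash
export OMP_NUM_THREADS=1;  cat > pour.py <<'E'
from bins import *
import sys
x,_=fit();s=manip.get_state();q=np.array(s['joints'])
B=np.array([.650,-.125]);up0=np.array([np.cos(np.radians(22)),0,-np.sin(np.radians(22))])
for az,e,dr,zm in((-75,22,0,.22),(-72,20,45,.17),(-70,18,70,.16),(-70,14,95,.145),(-70,12,105,.14),(-70,12,115,.135),(-70,11,130,.125),(-70,10,145,.12)):
    A=tool(az,e,180+dr);M=np.r_[B,zm];up=A@up0;p=M-up*.02+A[:,2]*.025;r=ik(p,A,q,x)
    cm=p+A@np.array([.08,0,-.143]);print(dr,'tilt',np.degrees(np.arccos(up[2])).round(),'rim',round(zm-.035*np.hypot(*up[:2]),3),'cam',cm.round(3),'up',up.round(2),rel(p,A).tolist(),r[0].round(2),r[1].round(2));q=r[0]
E
python3 pour.py
```

```text
0 tilt 0.0 rim 0.22 cam [ 0.629 -0.048  0.318] up [0. 0. 1.] [0.249, -0.224, 0.922, 0.055, -0.004, -0.02] [-0.08  0.84 -0.48  1.87  1.43  1.61  2.01] 0.0
45 tilt 42.0 rim 0.147 cam [ 0.581 -0.054  0.249] up [-0.66 -0.08  0.74] [0.087, -0.283, 0.99, 0.089, -0.017, 0.468] [-0.1   0.92 -0.46  1.89  1.51  1.61  1.14] 0.0
70 tilt 65.0 rim 0.128 cam [ 0.562 -0.052  0.214] up [-0.91 -0.06  0.42] [0.079, -0.305, 0.999, 0.118, -0.03, 0.739] [-0.1   0.94 -0.46  1.91  1.56  1.63  0.68] 0.0
95 tilt 89.0 rim 0.11 cam [ 0.555 -0.044  0.167] up [-1.    0.04  0.01] [0.064, -0.311, 1.017, 0.152, -0.026, 1.018] [-0.12  0.99 -0.44  1.9   1.59  1.69  0.2 ] 0.0
105 tilt 99.0 rim 0.105 cam [ 0.556 -0.041  0.147] up [-0.98  0.08 -0.16] [0.062, -0.31, 1.022, 0.173, -0.025, 1.129] [-0.14  1.01 -0.41  1.9   1.59  1.71  0.  ] 0.0
115 tilt 108.0 rim 0.102 cam [ 0.559 -0.037  0.133] up [-0.94  0.13 -0.31] [0.056, -0.306, 1.028, 0.176, -0.041, 1.239] [-0.13  1.02 -0.42  1.9   1.6   1.71 -0.18] 0.0
130 tilt 121.0 rim 0.095 cam [ 0.566 -0.032  0.107] up [-0.83  0.21 -0.51] [0.038, -0.296, 1.04, 0.19, -0.062, 1.405] [-0.13  1.04 -0.42  1.91  1.6   1.73 -0.46] 0.0
145 tilt 133.0 rim 0.094 cam [ 0.577 -0.027  0.09 ] up [-0.67  0.29 -0.68] [0.035, -0.282, 1.046, 0.205, -0.087, 1.57] [-0.13  1.05 -0.43  1.92  1.61  1.76 -0.74] 0.0
```

View pics/w3.png

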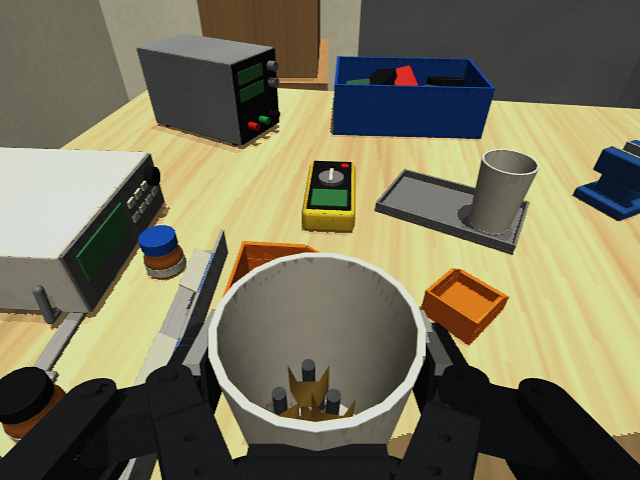

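The cup is still full and upright, with the orange bin right behind its mouth (270,265). I'll move over the bin and tip to about 65°.

```bash
export OMP_NUM_THREADS=1; python3 -m crank '[0.06,-0.05,0.22,0.01,0,0,0, 0.12,-0.11,0.44,0.03,0,0,0, 0.18,-0.16,0.66,0.04,0,-0.01,0, 0.25,-0.22,0.92,0.055,0,-0.02,0, 0.21,-0.24,0.94,0.06,0,0.1,0, 0.17,-0.25,0.95,0.07,-0.01,0.21,0, 0.13,-0.26,0.97,0.08,-0.01,0.33,0, 0.09,-0.28,0.99,0.09,-0.02,0.44,0, 0.08,-0.28,0.99,0.1,-0.02,0.54,0, 0.08,-0.29,0.99,0.11,-0.02,0.64,0, 0.08,-0.3,1,0.118,-0.03,0.739,0, 0.08,-0.3,1,0.118,-0.03,0.739,0]'; python3 -c "
from h import *
show()"; python3 pour.py | tail -5
```

```text
clock: 10.25
eef_pos: [0.6755, -0.1428, 0.1438]
tool_rot: [-0.878, 2.385, -1.843]
contact_force: [-0.3, -0.9, -2.9]
gripper_width: 0.0662
grasp_force: 68.9
t 10.25 q [-0.112, 0.94, -0.446, 1.913, 1.555, 1.619, 0.677] p [0.6755, -0.1428, 0.1438] w 0.0662 g 68.9 F [-0.3, -0.9, -2.9]
95 tilt 89.0 rim 0.11 cam [ 0.555 -0.044  0.167] up [-1.    0.04  0.01] [-0.006, 0.01, 0.031, 0.045, 0.01, 0.28] [-0.1   1.   -0.47  1.9   1.6   1.72  0.2 ] 0.0
105 tilt 99.0 rim 0.105 cam [ 0.556 -0.041  0.147] up [-0.98  0.08 -0.16] [-0.004, 0.012, 0.035, 0.069, 0.007, 0.39] [-0.12  1.02 -0.44  1.9   1.6   1.73  0.01] 0.0
115 tilt 108.0 rim 0.102 cam [ 0.559 -0.037  0.133] up [-0.94  0.13 -0.31] [-0.003, 0.02, 0.04, 0.07, 0.001, 0.501] [-0.1   1.03 -0.47  1.9   1.61  1.76 -0.17] 0.0
130 tilt 121.0 rim 0.095 cam [ 0.566 -0.032  0.107] up [-0.83  0.21 -0.51] [0.0, 0.042, 0.05, 0.082, -0.011, 0.668] [-0.09  1.05 -0.48  1.91  1.62  1.78 -0.45] 0.0
145 tilt 133.0 rim 0.094 cam [ 0.577 -0.027  0.09 ] up [-0.67  0.29 -0.68] [0.012, 0.051, 0.053, 0.094, -0.025, 0.834] [-0.09  1.06 -0.49  1.91  1.63  1.81 -0.73] 0.0
```

```bash
export OMP_NUM_THREADS=1; python3 -m crank '[0,0,0.01,0.02,0,0.1,0, -0.003,0.005,0.02,0.03,0.01,0.19,0, -0.006,0.01,0.03,0.045,0.01,0.28,0, -0.005,0.01,0.035,0.06,0.01,0.34,0, -0.004,0.012,0.035,0.069,0.007,0.39,0, -0.004,0.015,0.037,0.07,0.004,0.43,0, -0.003,0.017,0.038,0.07,0.003,0.465,0, -0.003,0.02,0.04,0.07,0.001,0.5,0, -0.002,0.025,0.042,0.073,-0.002,0.54,0, -0.001,0.032,0.045,0.076,-0.006,0.59,0, 0,0.037,0.048,0.08,-0.01,0.63,0, 0,0.042,0.05,0.082,-0.011,0.668,0, 0.003,0.045,0.051,0.085,-0.015,0.71,0, 0.006,0.047,0.052,0.088,-0.018,0.75,0, 0.012,0.051,0.053,0.094,-0.025,0.83,0, 0.012,0.051,0.053,0.094,-0.025,0.83,0, 0.012,0.051,0.053,0.094,-0.025,0.83,0, 0.012,0.051,0.053,0.094,-0.025,0.83,0]'; python3 - <<'E'
from h import *
show()
a,da,K,T=grab('top');b,_,_,_=grab('scene')
np.savez('top1.npz',im=a,d=da,K=K,T=T)
ca=cv2.resize(a[130:270,300:440],(500,500),interpolation=2);cb=cv2.resize(b[180:380,180:380],(500,500),interpolation=2)
cv2.imwrite('pics/p4.png',cv2.resize(np.hstack([ca,cb]),(800,400)))
E
```

```text
clock: 12.5
eef_pos: [0.6723, -0.1556, 0.1307]
tool_rot: [0.582, 1.856, -1.302]
contact_force: [0.0, -0.0, -0.7]
gripper_width: 0.0665
grasp_force: 68.9
t 12.5 q [-0.128, 1.047, -0.422, 1.913, 1.611, 1.757, -0.729] p [0.6723, -0.1556, 0.1307] w 0.0665 g 68.9 F [0.0, -0.0, -0.7]
```

View pics/p4.png

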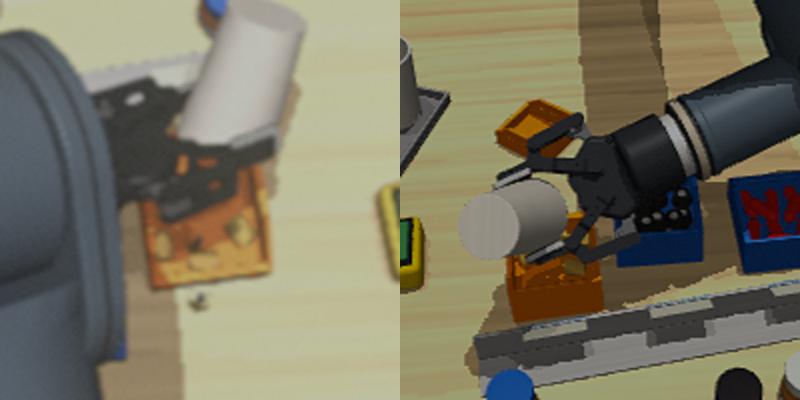

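Tilted to 133°, the wrist force shows an empty cup (0.7 N). Standoffs lie in the orange bin, but one appears to have rolled out in front of it, at crop (197,300), which is top-image (369,235). I'll place the cup first, then deal with that piece.

```bash
export OMP_NUM_THREADS=1; python3 - <<'E'
from bins import *
x,_=fit();s=manip.get_state();q=np.array(s['joints'])
z=np.load('w3.npz');W=cloud(z['d'],z['K'],z['T']);T=z['T'];Mt=np.array(vision.camera_params('wrist')['mount']);tc=(T@np.linalg.inv(Mt))[:3,3]
m=(W[...,2]>.15)&(np.hypot(W[...,0]-tc[0],W[...,1]-tc[1])<.08);P=W[m];zt=np.percentile(P[:,2],99);P=P[P[:,2]>zt-.012]
A=np.c_[2*P[:,:2],np.ones(len(P))];c=np.linalg.lstsq(A,(P[:,:2]**2).sum(1),rcond=None)[0];print('rim centre-tcp',c[:2]-tc[:2],'rim z-tcp',zt-tc[2],np.median(P[:,2])-tc[2],'r',np.sqrt(c[2]+c[:2]@c[:2]))
z=np.load('top1.npz');W1=cloud(z['d'],z['K'],z['T']);print('loose piece',W1[235,369],W1[233:238,366:372,2].round(3).tolist())
P1=[.62,-.15,.25];A1=tool(-75,18,180+60);print(rel(P1,A1))
for az,p in((-95,[.52,-.30,.26]),(-100,[.472,-.385,.22]),(-100,[.472,-.385,.08])):
    A=tool(az,22,180);r=ik(np.array(p),A,q,x);print(az,p,r[0].round(2),r[1:]);q=r[0]
E
```

```text
rim centre-tcp [-0.0081836   0.04780741] rim z-tcp 0.046902622034147134 0.042286424397550926 r 0.03012815329778154
loose piece [ 0.56250254 -0.11378744  0.01537599] [[0.0, -0.0, 0.003, 0.024, 0.024, 0.026], [-0.0, -0.001, 0.006, 0.02, 0.02, 0.022], [0.011, 0.023, 0.003, 0.015, 0.012, 0.006], [0.004, 0.014, 0.015, 0.003, 0.012, 0.001], [0.004, 0.01, 0.01, 0.018, 0.021, 0.018]]
[-0.262 -0.416 -0.173 -0.085  0.077 -0.926]
-95 [0.52, -0.3, 0.26] [ 0.28  0.72 -0.67  1.96  1.31  1.75  1.99] (np.float64(0.00031358496976395403), np.float64(0.0002200117140856524))
-100 [0.472, -0.385, 0.22] [ 0.41  0.76 -0.61  2.03  1.38  1.68  1.92] (np.float64(2.125905616856007e-05), np.float64(1.0853813370852805e-05))
-100 [0.472, -0.385, 0.08] [ 0.38  1.02 -0.56  2.04  1.48  1.67  1.68] (np.float64(4.740471017524265e-05), np.float64(2.7094145801653782e-05))
```

```bash
export OMP_NUM_THREADS=1; python3 -m crank '[-0.03,-0.1,-0.05,-0.01,0.01,-0.1,0, -0.08,-0.18,-0.1,-0.02,0.02,-0.21,0, -0.13,-0.27,-0.14,-0.04,0.04,-0.33,0, -0.2,-0.35,-0.17,-0.05,0.05,-0.45,0, -0.26,-0.41,-0.17,-0.06,0.06,-0.57,0, -0.26,-0.41,-0.17,-0.07,0.07,-0.69,0, -0.26,-0.41,-0.17,-0.08,0.08,-0.81,0, -0.26,-0.41,-0.17,-0.085,0.08,-0.93,0, -0.26,-0.41,-0.17,-0.085,0.08,-0.93,0]' | head -2; python3 - <<'E'
from bins import *
show()
z=np.load('w3.npz');W=cloud(z['d'],z['K'],z['T']);T=z['T'];Mt=np.array(vision.camera_params('wrist')['mount']);tc=(T@np.linalg.inv(Mt))[:3,3]
for lo,hi in((.018,.026),(.022,.030),(.026,.034)):
    m=(abs(W[...,2]-tc[2]-(lo+hi)/2)<(hi-lo)/2)&(np.hypot(W[...,0]-tc[0],W[...,1]-tc[1]-.022)<.045);P=W[m]
    if len(P)<9:continue
    A=np.c_[2*P[:,:2],np.ones(len(P))];c=np.linalg.lstsq(A,(P[:,:2]**2).sum(1),rcond=None)[0];print(lo,len(P),'rim centre-tcp',(c[:2]-tc[:2]).round(4),'r',np.sqrt(c[2]+c[:2]@c[:2]))
for az,e,p in((-90,22,[.54,-.29,.27]),(-100,22,[.472,-.385,.22])):
    A=tool(az,e,180);print(rel(p,A))
E
```

```text
clock: 13.72
eef_pos: [0.6209, -0.1503, 0.2485]
t 13.72 q [-0.075, 0.761, -0.528, 1.946, 1.404, 1.698, 0.955] p [0.6209, -0.1503, 0.2485] w 0.0664 g 68.9 F [-0.1, -0.3, -1.3]
0.018 9907 rim centre-tcp [-0.0027  0.0243] r 0.03389581653268279
0.022 9835 rim centre-tcp [-0.0027  0.024 ] r 0.033904040172492114
0.026 4561 rim centre-tcp [-0.0006  0.0261] r 0.03563630345637287
[ 0.506  0.037  0.409 -0.161  0.04  -0.603]
[ 0.767  0.303  0.755 -0.253  0.094 -0.559]
```

```bash
export OMP_NUM_THREADS=1; python3 -m crank '[0.12,0.03,0.12,-0.04,0.01,-0.1,0, 0.24,0.06,0.24,-0.08,0.02,-0.2,0, 0.36,0.11,0.36,-0.12,0.04,-0.3,0, 0.48,0.16,0.48,-0.16,0.05,-0.4,0, 0.62,0.22,0.62,-0.2,0.07,-0.48,0, 0.77,0.3,0.755,-0.253,0.094,-0.559,0, 0.77,0.3,0.755,-0.253,0.094,-0.559,0, 0.77,0.3,0.755,-0.253,0.094,-0.559,0]' | head -2; python3 - <<'E'
from bins import *
show()
A=tool(-100,22,180)
for zz in(.10,.082,.079): print(rel([.4675,-.387,zz],A))
a,da,K,T=grab('top');W=cloud(da,K,T)
im,d,K,T=grab('wrist');cv2.imwrite('pics/w5.png',im)
z0=np.load('top0.npz')
cr=cv2.resize(a[180:300,310:430],(480,480),interpolation=2);cv2.imwrite('pics/t5.png',np.hstack([cr,cv2.resize(im[:,160:480],(320,480))]))
E
```

```text
clock: 14.72
eef_pos: [0.4721, -0.3852, 0.2207]
t 14.72 q [0.318, 0.73, -0.463, 2.031, 1.357, 1.572, 1.931] p [0.4721, -0.3852, 0.2207] w 0.0665 g 68.8 F [-0.5, 1.0, -0.8]
[-0.443  0.019  0.191 -0.001  0.    -0.002]
[-0.51   0.019  0.218 -0.001  0.    -0.002]
[-0.521  0.019  0.222 -0.001  0.    -0.002]
```

View pics/t5.png

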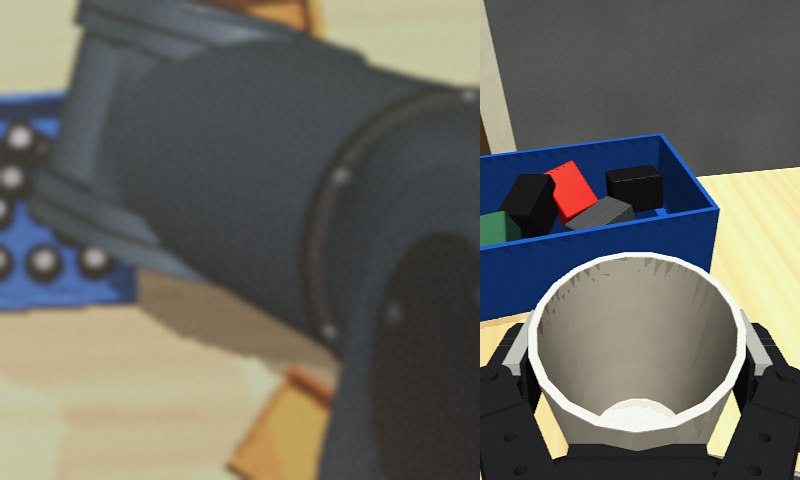

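The cup is empty, with its bare floor at (638,412). I'll lower it into the tray.

```bash
export OMP_NUM_THREADS=1; python3 -m crank '[-0.15,0.019,0.07,0,0,0,0, -0.35,0.019,0.15,0,0,0,0, -0.46,0.019,0.197,0,0,0,0, -0.51,0.019,0.218,0,0,0,0, -0.522,0.019,0.223,0,0,0,0, -0.527,0.019,0.225,0,0,0,0, -0.53,0.019,0.226,0,0,0,0]' ; python3 - <<'E'
from bins import *
show()
A=tool(-100,22,180);z=A[:,2]
s=manip.get_state();print(rel(s['eef_pos']-z*.12,A),rel(s['eef_pos']-z*.12+[0,0,.15],A))
E
```

```text
clock: 15.7
eef_pos: [0.4672, -0.3874, 0.0779]
tool_rot: [1.33, -1.587, 0.9]
contact_force: [0.1, 0.2, -0.3]
gripper_width: 0.0666
grasp_force: 68.9
t 15.7 q [0.292, 0.991, -0.417, 2.057, 1.456, 1.545, 1.663] p [0.4672, -0.3874, 0.0779] w 0.0666 g 68.9 F [0.1, 0.2, -0.3]
[ 0.    -0.001 -0.48  -0.001 -0.    -0.001] [ 0.556 -0.002 -0.705 -0.001 -0.    -0.001]
```

```bash
export OMP_NUM_THREADS=1; python3 -m crank '[-0.005,0,0.002,0,0,0,0, -0.005,0,0.002,0,0,0,0, -0.005,0,0.002,0,0,0,0.9, -0.005,0,0.002,0,0,0,1, -0.005,0,0.002,0,0,0,1, -0.005,0,-0.1,0,0,0,1, 0,0,-0.25,0,0,0,1, 0,0,-0.45,0,0,0,1, 0.1,0,-0.6,0,0,0,1, 0.3,0,-0.65,0,0,0,1, 0.5,0,-0.7,0,0,0,1, 0.55,0,-0.7,0,0,0,1]' ; python3 - <<'E'
from bins import *
show()
a,da,K,T=grab('top');np.savez('top2.npz',im=a,d=da,K=K,T=T);b,db,K,T=grab('scene');np.savez('scene2.npz',im=b,d=db,K=K,T=T)
cr=cv2.resize(a[130:350,300:520],(480,480),interpolation=2);cv2.imwrite('pics/t6.png',np.hstack([cr,cv2.resize(b[170:370,80:280],(320,320)).copy() if 0 else cv2.resize(b[170:400,90:243],(320,480))]))
E
```

```text
clock: 17.2
eef_pos: [0.486, -0.2784, 0.2727]
tool_rot: [1.329, -1.589, 0.902]
contact_force: [0.6, -0.4, -0.5]
gripper_width: 0.0857
grasp_force: 0.0
t 17.2 q [0.172, 0.668, -0.54, 1.966, 1.178, 1.715, 1.963] p [0.486, -0.2784, 0.2727] w 0.0857 g 0.0 F [0.6, -0.4, -0.5]
```

View pics/t6.png

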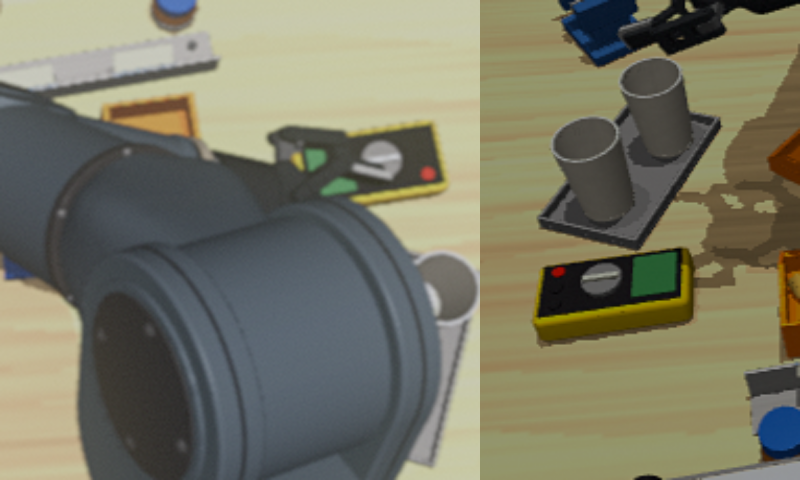

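```bash
export OMP_NUM_THREADS=1; python3 - <<'E'
from bins import *
x,_=fit();q0=np.array(manip.get_state()['joints'])
for az in(6.6,186.6):
    for p in([.56,-.09,.30],[.52,-.1,.05],[.52,.12,.05]):
        A=tool(az,90,180)
        for q in(q0,np.array([.1,.6,0,1.4,0,1.1,1.5]),np.array([.1,.6,0,1.4,0,1.1,-1.5])):
            r=ik(np.array(p),A,q,x)
            if r[1]<1:print(az,p,rel(p,A),r[0].round(2))
E
```

```text
6.6 [0.56, -0.09, 0.3] [-0.19  -0.162 -0.781  0.691 -0.517 -1.027] [-0.49  0.49  0.92  1.64 -0.41  1.22 -0.94]
6.6 [0.56, -0.09, 0.3] [-0.19  -0.162 -0.781  0.691 -0.517 -1.027] [ 0.1   0.36 -0.04  1.62  0.01  1.16 -1.39]
6.6 [0.52, -0.1, 0.05] [-1.092 -0.009 -0.344  0.691 -0.517 -1.027] [-0.34  0.73  0.71  2.03 -0.77  0.67 -0.57]
6.6 [0.52, -0.1, 0.05] [-1.092 -0.009 -0.344  0.691 -0.517 -1.027] [ 0.22  0.6  -0.17  2.01  0.19  0.54 -1.55]
6.6 [0.52, 0.12, 0.05] [-1.416  0.144 -1.148  0.691 -0.517 -1.027] [-0.73  0.72  0.67  2.02 -0.73  0.65 -1.03]
6.6 [0.52, 0.12, 0.05] [-1.416  0.144 -1.148  0.691 -0.517 -1.027] [-0.31  0.61 -0.    2.01  0.    0.53 -1.77]
186.6 [0.56, -0.09, 0.3] [-0.19  -0.162 -0.781 -0.482 -0.644  0.711] [ 0.51  0.41 -0.64  1.61  0.26  1.21  1.5 ]
186.6 [0.56, -0.09, 0.3] [-0.19  -0.162 -0.781 -0.482 -0.644  0.711] [ 0.13  0.36 -0.07  1.62  0.03  1.16  1.73]
186.6 [0.52, -0.1, 0.05] [-1.092 -0.009 -0.344 -0.482 -0.644  0.711] [ 0.51  0.66 -0.63  2.    0.62  0.67  1.17]
186.6 [0.52, -0.1, 0.05] [-1.092 -0.009 -0.344 -0.482 -0.644  0.711] [ 0.33  0.62 -0.34  2.01  0.36  0.57  1.43]
186.6 [0.52, 0.12, 0.05] [-1.416  0.144 -1.148 -0.482 -0.644  0.711] [ 0.25  0.75 -0.89  1.99  0.82  0.81  0.57]
186.6 [0.52, 0.12, 0.05] [-1.416  0.144 -1.148 -0.482 -0.644  0.711] [-0.28  0.61 -0.05  2.01  0.06  0.53  1.32]
```

```bash
export OMP_NUM_THREADS=1; python3 -m crank '[-0.1,-0.08,-0.4,-0.24,-0.32,0.35,1, -0.1,-0.08,-0.4,-0.24,-0.32,0.35,1, -0.1,-0.08,-0.4,-0.24,-0.32,0.35,1, -0.1,-0.08,-0.4,-0.24,-0.32,0.35,1, -0.19,-0.16,-0.78,-0.482,-0.644,0.711,1, -0.19,-0.16,-0.78,-0.482,-0.644,0.711,1, -0.19,-0.16,-0.78,-0.482,-0.644,0.711,1, -0.19,-0.16,-0.78,-0.482,-0.644,0.711,1, -0.19,-0.16,-0.78,-0.482,-0.644,0.711,1, -0.19,-0.16,-0.78,-0.482,-0.644,0.711,1, -0.19,-0.16,-0.78,-0.482,-0.644,0.711,1]' | head -3; python3 - <<'E'
from bins import *
show()
im,d,K,T=grab('wrist');np.savez('w7.npz',im=im,d=d,K=K,T=T);cv2.imwrite('pics/w7.png',im);W=cloud(d,K,T)
for n,r in dict(caps=(.64,.12),feet=(.62,-.012),orange=(.68,-.126)).items(): print(n,comps(W,.02,.062,np.array(r)),comps(W,.045,.062,np.array(r)))
print(comps(W,.03,.05,np.array([.71,.05])))
E
```

```text
clock: 18.68
eef_pos: [0.5594, -0.089, 0.2978]
tool_rot: [0.186, -3.131, -0.002]
t 18.68 q [0.502, 0.412, -0.637, 1.606, 0.255, 1.214, 1.504] p [0.5594, -0.089, 0.2978] w 0.0855 g 0.0 F [-0.5, -0.7, -0.7]
caps (array([630.5, 120.6,  37.2,  13.7,  81.7]), 370) (array([606.4, 122.4,  88.1,  93.4,   1.8]), 1646)
feet (array([600.5,   6. ,  21.2,  43.6,  74.5]), 686) (array([588.4,  -8.3,  92.6,  87.3,  89.3]), 1442)
orange (array([ 631.1, -119.3,  112.8,   92.2,    4.3]), 3268) (array([ 643.1, -118.4,   88.7,   92.2,    4.2]), 1297)
(array([723. , -63.9,  22.7, 258.4,   6.6]), 3325)
```

View pics/w7.png

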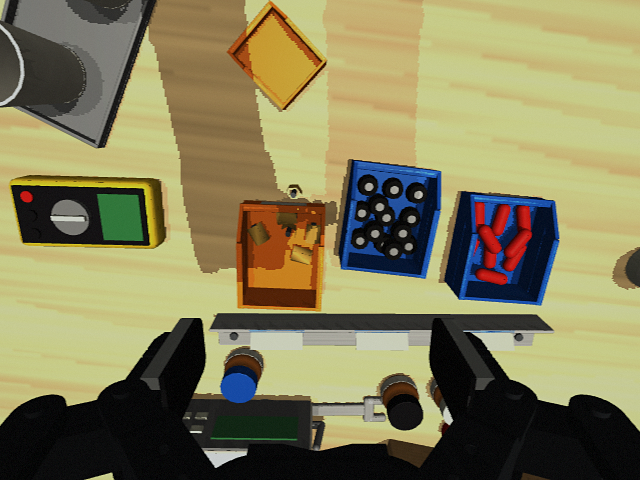

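The wrist view shows all three bins open toward the robot (image top). Five standoffs are in the orange bin: (260,233), (287,217), (292,232), (312,230) and (302,255). The sixth stands on end just in front of it at (294,191), so I'll pick it up and drop it in.

```bash
export OMP_NUM_THREADS=1; python3 - <<'E'
from bins import *
z=np.load('w7.npz');W=cloud(z['d'],z['K'],z['T']);
S=W[180:202,282:306];m=(S[...,2]>.012)&(S[...,2]<.03)&(S[...,0]<.572);P=S[m];print(len(P),P.min(0),P.max(0),np.median(P,0))
t=S[(S[...,2]>.018)&(S[...,2]<.026)&(S[...,0]<.572)];print('top',len(t),t.mean(0),t.min(0),t.max(0))
# bin front wall outer x near there
for r in range(195,212,2): print(r,W[r,294].round(3),W[r,275].round(3))
# second view: top cam
z1=np.load('top1.npz');W1=cloud(z1['d'],z1['K'],z1['T']);S=W1[225:243,360:378];t=S[(S[...,2]>.017)&(S[...,2]<.026)&(S[...,0]<.572)];print('topcam',len(t),t.mean(0) if len(t) else '')
s=manip.get_state();print(rel([.55,-.11,.08],tool(186,90,180)))
E
```

```text
59 [ 0.55545024 -0.1190612   0.01228491] [ 0.56664791 -0.10544243  0.0241995 ] [ 0.56184964 -0.11305553  0.02056268]
top 42 [ 0.56169495 -0.11305509  0.02172077] [ 0.55545024 -0.1190612   0.01841798] [ 0.56664791 -0.10544243  0.0241995 ]
195 [ 0.564 -0.113  0.022] [ 0.571 -0.135 -0.001]
197 [ 0.566 -0.112  0.024] [ 0.574 -0.135 -0.   ]
199 [ 0.573 -0.113  0.   ] [ 0.576 -0.134  0.002]
201 [ 0.575 -0.113  0.001] [ 0.578 -0.134  0.   ]
203 [ 0.575 -0.112  0.012] [ 0.577 -0.133  0.016]
205 [ 0.575 -0.112  0.026] [ 0.576 -0.132  0.029]
207 [ 0.576 -0.111  0.03 ] [ 0.579 -0.131  0.028]
209 [ 0.579 -0.111  0.027] [ 0.581 -0.131  0.029]
211 [ 0.581 -0.111  0.028] [ 0.583 -0.131  0.028]
topcam 12 [ 0.56184292 -0.11520709  0.02134479]
[ 0.045 -0.083  0.871  0.001 -0.003  0.01 ]
```

```bash
export OMP_NUM_THREADS=1; python3 - <<'E'
from bins import *
for zz in(.06,.006): print(rel([.5555,-.1135,zz],tool(186,90,180)))
E
```

```text
[ 0.024 -0.1    0.951  0.001 -0.003  0.01 ]
[ 2.300e-02 -1.000e-01  1.167e+00  1.000e-03 -3.000e-03  1.000e-02]
```

```bash
export OMP_NUM_THREADS=1; python3 -m crank '[0.024,-0.1,0.24,0,-0.003,0.01,0.5, 0.024,-0.1,0.48,0,-0.003,0.01,0.5, 0.024,-0.1,0.72,0,-0.003,0.01,0.5, 0.024,-0.1,0.9,0,-0.003,0.01,0.5, 0.024,-0.1,0.9,0,-0.003,0.01,0.5]' |head -2; python3 - <<'E'
from bins import *
show()
for zz in(.03,.006): print(rel([.5555,-.1135,zz],tool(186,90,180)))
E
```

```text
clock: 19.35
eef_pos: [0.5543, -0.1128, 0.0704]
t 19.35 q [0.45, 0.648, -0.513, 1.893, 0.458, 0.725, 1.348] p [0.5543, -0.1128, 0.0704] w 0.0425 g 0.0 F [0.6, 0.7, 0.5]
[-0.005 -0.004  0.162  0.002 -0.003 -0.   ]
[-0.006 -0.004  0.258  0.002 -0.003 -0.   ]
```

```bash
export OMP_NUM_THREADS=1; python3 -m crank '[-0.005,-0.004,0.13,0,0,0,0.5, -0.005,-0.004,0.22,0,0,0,0.5, -0.005,-0.004,0.256,0,0,0,0.5, -0.005,-0.004,0.256,0,0,0,0.5, -0.005,-0.004,0.256,0,0,0,0, -0.005,-0.004,0.256,0,0,0,0, -0.005,-0.004,0.256,0,0,0,0, -0.005,-0.004,0.15,0,0,0,0, -0.005,-0.004,-0.02,0,0,0,0, -0.005,-0.004,-0.02,0,0,0,0]' 40; python3 - <<'E'
from bins import *
show()
# orange centre from wrist view (.631,-.119), drop slightly to the back
print([rel([.640,-.119,zz],tool(186,90,180)).tolist() for zz in(.085,.05)])
E
```

```text
clock: 20.6
eef_pos: [0.5595, -0.1159, 0.0823]
tool_rot: [-0.157, 3.129, 0.001]
contact_force: [-0.5, -0.1, -0.7]
gripper_width: 0.0155
grasp_force: 39.2
t 20.6 q [0.461, 0.633, -0.523, 1.881, 0.453, 0.738, 1.354] p [0.5595, -0.1159, 0.0823] w 0.0155 g 39.2 F [-0.5, -0.1, -0.7]
[[-0.319, -0.045, -0.008, -0.0, 0.005, -0.003], [-0.318, -0.045, 0.132, -0.0, 0.005, -0.003]]
```

```bash
export OMP_NUM_THREADS=1; python3 -m crank '[-0.16,-0.02,-0.02,0,0,0,0, -0.319,-0.045,0,0,0,0,0, -0.319,-0.045,0.08,0,0,0,0, -0.319,-0.045,0.15,0,0,0,0, -0.319,-0.045,0.15,0,0,0,0, -0.319,-0.045,0.15,0,0,0,0.38, -0.319,-0.045,0.15,0,0,0,0.38, -0.319,-0.045,0.15,0,0,0,0.38, -0.319,-0.045,-0.1,0,0,0,0.38, -0.2,-0.045,-0.4,0,0,0,0.38, -0.1,0.045,-0.6,0,0,0,0.38, 0,0.1,-0.75,0,0,0,0.38, 0.1,0.15,-0.75,0,0,0,0.38, 0.1,0.15,-0.75,0,0,0,0.38]'; python3 - <<'E'
from bins import *
show()
im,d,K,T=grab('wrist');np.savez('w8.npz',im=im,d=d,K=K,T=T);cv2.imwrite('pics/w8.png',im);W=cloud(d,K,T)
# rail front face: points z .01-.038 near rail
th=.1145
for k in range(3):
    ex=np.array([np.cos(th),np.sin(th)]);ey=np.array([-ex[1],ex[0]])
    m=(W[...,2]>.01)&(W[...,2]<.035);P=W[m];u=P[:,:2]@ex;v=P[:,:2]@ey
    s=(abs(u-.71)<.025)&(v>-.30)&(v<.14);
    if k==0: h=np.histogram(u[s],bins=np.arange(.685,.735,.002));print(h[0].tolist())
m=(W[...,2]>.033)&(W[...,2]<.046);P=W[m];u=P[:,:2]@ex;v=P[:,:2]@ey;s=(abs(u-.71)<.03)
vv=v[s];uu=u[s];print('rail v extents',np.percentile(vv,[.2,99.8]),'u by v',[ (round(a,2),np.percentile(uu[(vv>a)&(vv<a+.04)],[2,10,50]).round(4).tolist()) for a in np.arange(-.28,.12,.08) if ((vv>a)&(vv<a+.04)).sum()>20])
E
```

```text
clock: 22.35
eef_pos: [0.527, -0.0807, 0.2677]
tool_rot: [-0.159, 3.134, -0.0]
contact_force: [0.1, 0.7, 0.1]
gripper_width: 0.0325
grasp_force: 0.0
t 22.35 q [0.52, 0.378, -0.644, 1.744, 0.252, 1.099, 1.467] p [0.527, -0.0807, 0.2677] w 0.0325 g 0.0 F [0.1, 0.7, 0.1]
[0, 0, 0, 0, 0, 0, 1, 1207, 1786, 0, 0, 0, 0, 0, 0, 0, 0, 0, 0, 0, 0, 0, 0, 0]
rail v extents [-0.27470055  0.12245023] u by v [(np.float64(-0.28), [0.6997, 0.7002, 0.701]), (np.float64(-0.2), [0.7001, 0.7007, 0.706]), (np.float64(-0.12), [0.7003, 0.7007, 0.7036]), (np.float64(-0.04), [0.7002, 0.7006, 0.7015]), (np.float64(0.04), [0.7005, 0.701, 0.7059])]
```

```bash
export OMP_NUM_THREADS=1; cat > rb.py <<'E'
from bins import *
def rail(W,im):
    th=.1145
    for k in range(4):
        ex=np.array([np.cos(th),np.sin(th)]);ey=np.array([-ex[1],ex[0]]);m=(W[...,2]>.008)&(W[...,2]<.036);P=W[m][:,:2];u=P@ex;s=(abs(u-.701)<.004);Q=P[s]
        vx,vy,_,_=cv2.fitLine(Q.astype(np.float32),cv2.DIST_HUBER,0,1e-4,1e-4).ravel();sg=np.sign(vy);th=np.arctan2(-vx*sg,vy*sg)
    return th,np.median(Q@np.array([np.cos(th),np.sin(th)]))
def fr(th): return np.array([[np.cos(th),np.sin(th)],[-np.sin(th),np.cos(th)]])
def bins(W,th,ref=dict(caps=(.64,.12),feet=(.62,-.012),orange=(.65,-.12))):
    "rim rectangles z>.045: rear 75 mm of the bin; returns centre in rail frame & yaw rel. rail"
    E=fr(th)
    for n,r in ref.items():
        q,k=comps(W,.043,.062,np.array(r));uv=E@q[:2]/1000;a=q[4]-np.degrees(th);a=(a+45)%90-45
        print(n,'uv',uv.round(4),'size',q[2:4],'yaw-rail',round(a,2),k)
E
python3 - <<'E'
from rb import *
for f in('w7','w8'):
    z=np.load(f+'.npz');W=cloud(z['d'],z['K'],z['T']);im=z['im'];th,u=rail(W,im);print(f,'th',th,'front u',u);bins(W,.1145)
    hsv=cv2.cvtColor(im,cv2.COLOR_BGR2HSV);E=fr(.1145);uv=W[...,:2]@E.T
    m=(uv[...,0]>.696)&(uv[...,0]<.73)&(W[...,2]>.02)&(hsv[...,2]>150)&(hsv[...,1]<50)
    k,l,st,_=cv2.connectedComponentsWithStats(m.astype(np.uint8))
    for i in range(1,k):
        if st[i,4]>60:p=uv[l==i];print('  label v',np.percentile(p[:,1],[1,99]).round(4),'mid',np.percentile(p[:,1],[1,99]).mean().round(4),'z',np.median(W[l==i][:,2]).round(3),st[i,4])
S=W[(W[...,0]>.54)&(W[...,0]<.571)&(W[...,1]>-.16)&(W[...,1]<-.07)];print('bench in front, pts above 10mm:',(S[:,2]>.01).sum(),len(S))
E
```

```text
w7 th 0.11309464 front u 0.7011292864550595
caps uv [0.6151 0.0524] size [90.9 93.4] yaw-rail -4.76 1868
feet uv [ 0.5822 -0.075 ] size [92.9 89.3] yaw-rail -6.66 1551
orange uv [ 0.6243 -0.1911] size [90.9 92.2] yaw-rail -2.26 1383
  label v [-0.2746 -0.2306] mid -0.2526 z 0.041 79
  label v [-0.2264 -0.0285] mid -0.1274 z 0.044 2091
  label v [0.0777 0.1219] mid 0.0998 z 0.041 80
  label v [0.0337 0.0756] mid 0.0547 z 0.044 569
w8 th 0.11291261 front u 0.7011981247640409
caps uv [0.6151 0.0525] size [90.  93.4] yaw-rail -4.46 2084
feet uv [ 0.5848 -0.0519] size [45.8 90.2] yaw-rail -7.36 883
orange uv [ 0.6246 -0.1617] size [91.9 35.9] yaw-rail -4.96 672
  label v [-0.0255  0.0078] mid -0.0088 z 0.04 86
  label v [0.0773 0.1216] mid 0.0995 z 0.041 93
  label v [-0.1661 -0.0992] mid -0.1327 z 0.041 169
  label v [0.0417 0.0756] mid 0.0586 z 0.044 403
  label v [-0.1917 -0.1685] mid -0.1801 z 0.045 405
  label v [-0.1055 -0.0933] mid -0.0994 z 0.046 198
bench in front, pts above 10mm: 714 3051
```

```bash
export OMP_NUM_THREADS=1; cat > pin.py <<'E'
from rb import *
import sys
TH=.1135;U=.7012;V0=-.0763;E=fr(.1145)
x_,_=None,None
B=dict(feet=(E@[.5745,-.0099]+[0,.0006],-.1,1,0.),caps=(E@[.593,.1204],1.9,1,.122),orange=(E@[.631,-.1205],4.4,-1,-.122))
def go(n,bx=12,dz=.037,du=0.):
    c,psi,side,sl=B[n];c=E.T@c;rot=lambda a:np.array([[np.cos(a),-np.sin(a)],[np.sin(a),np.cos(a)]])
    g=np.array([bx,side*44])/1000;G=c+rot(np.radians(psi))@g
    c2=E.T@np.array([U-.055+du,V0+sl]);G2=c2+rot(TH)@g
    A=tool(180+psi,90,180);A2=tool(180+np.degrees(TH),90,180)
    print(n,'G',G.round(4),'G2',G2.round(4));return np.r_[G,dz],A,np.r_[G2,dz],A2
if __name__=='__main__':
    g,A,g2,A2=go(sys.argv[1])
    print('above',rel(g+[0,0,.05],A).tolist(),'\nat',rel(g,A).tolist(),'\ntarget',rel(g2,A2).tolist())
E
python3 pin.py feet; python3 - <<'E'
from rb import *
z=np.load('w7.npz');W=cloud(z['d'],z['K'],z['T']);E=fr(.1145);uv=W[...,:2]@E.T
# content heights next to the feet bin's +v wall & caps' +v wall & orange -v wall
for n,(u,v) in dict(feet=(.58,-.047),caps=(.613,.08),orange=(.623,-.220)).items():
    m=(abs(uv[...,0]-u)<.02)&(abs(uv[...,1]-v)<.009)&(W[...,2]<.049);print(n,m.sum(),np.percentile(W[m][:,2],[50,90,99]).round(3))
E
```

```text
feet G [0.5865 0.0347] G2 [0.6576 0.0431]
above [-0.277, 0.438, 0.721, 0.0, 0.002, 0.065] 
at [-0.276, 0.438, 0.921, 0.0, 0.002, 0.065] 
target [-0.563, 0.443, 0.923, 0.0, 0.002, -0.008]
feet 502 [0.017 0.03  0.032]
caps 300 [0.018 0.032 0.033]
orange 433 [0.005 0.006 0.02 ]
```

```bash
export OMP_NUM_THREADS=1; python3 -m crank '[-0.15,0.2,0.2,0,0.002,0.065,0.24, -0.277,0.438,0.4,0,0.002,0.065,0.24, -0.277,0.438,0.6,0,0.002,0.065,0.24, -0.277,0.438,0.72,0,0.002,0.065,0.24, -0.277,0.438,0.72,0,0.002,0.065,0.24]' | head -2; python3 -c "
from h import *
show()"; python3 pin.py feet
```

```text
clock: 23.02
eef_pos: [0.5849, 0.0352, 0.083]
t 23.02 q [0.192, 0.655, -0.523, 1.827, 0.441, 0.784, 1.01] p [0.5849, 0.0352, 0.083] w 0.0208 g 0.0 F [-0.6, -0.5, 0.3]
feet G [0.5865 0.0347] G2 [0.6576 0.0431]
above [-0.006, -0.002, -0.016, 0.001, -0.005, 0.001] 
at [-0.008, -0.002, 0.184, 0.001, -0.005, 0.001] 
target [-0.292, 0.032, 0.182, 0.001, -0.005, -0.072]
```

```bash
export OMP_NUM_THREADS=1; python3 -m crank '[-0.008,-0.002,0.1,0,-0.005,0,0.24, -0.008,-0.002,0.184,0,-0.005,0,0.24, -0.008,-0.002,0.184,0,-0.005,0,0.24, -0.008,-0.002,0.184,0,-0.005,0,0, -0.008,-0.002,0.184,0,-0.005,0,0, -0.008,-0.002,0.184,0,-0.005,0,0]' 40; python3 -c "
from h import *
show()"; python3 pin.py feet
```

```text
clock: 23.78
eef_pos: [0.5898, 0.0343, 0.0425]
tool_rot: [0.004, 3.132, 0.002]
contact_force: [-0.3, -1.7, 7.0]
gripper_width: 0.0026
grasp_force: 42.0
t 23.77 q [0.166, 0.706, -0.481, 1.861, 0.496, 0.685, 0.963] p [0.5898, 0.0343, 0.0425] w 0.0026 g 42.0 F [-0.3, -1.7, 7.0]
feet G [0.5865 0.0347] G2 [0.6576 0.0431]
above [0.012, 0.002, -0.178, 0.001, 0.006, -0.0] 
at [0.014, 0.001, 0.022, 0.001, 0.006, -0.0] 
target [-0.271, 0.036, 0.025, 0.001, 0.006, -0.074]
```

```bash
export OMP_NUM_THREADS=1; python3 -m crank '[0,0,-0.015,0,0,0,0, -0.03,0.004,-0.015,0,0,-0.01,0, -0.08,0.01,-0.015,0,0,-0.02,0, -0.13,0.016,-0.015,0,0,-0.035,0, -0.18,0.022,-0.015,0,0,-0.05,0, -0.23,0.028,-0.015,0,0,-0.065,0, -0.27,0.034,-0.015,0,0,-0.074,0, -0.27,0.034,-0.015,0,0,-0.074,0, -0.27,0.034,-0.015,0,0,-0.074,0]'; python3 -c "
from h import *
show()"; python3 pin.py feet
```

```text
clock: 24.9
eef_pos: [0.6556, 0.0429, 0.0447]
tool_rot: [-0.179, 3.13, 0.002]
contact_force: [-0.4, 1.1, -1.2]
gripper_width: 0.0025
grasp_force: 40.8
t 24.9 q [0.169, 0.783, -0.523, 1.672, 0.504, 0.817, 1.108] p [0.6556, 0.0429, 0.0447] w 0.0025 g 40.8 F [-0.4, 1.1, -1.2]
feet G [0.5865 0.0347] G2 [0.6576 0.0431]
above [0.277, -0.001, -0.171, 0.001, 0.004, 0.074] 
at [0.278, -0.001, 0.029, 0.001, 0.004, 0.074] 
target [-0.008, -0.0, 0.031, 0.0, 0.004, 0.001]
```

```bash
export OMP_NUM_THREADS=1; python3 -m crank '[0,0,0,0,0,0,0.22, 0,0,0,0,0,0,0.22, 0,0,-0.15,0,0,0,0.22, 0.1,0.1,-0.4,0,0,0,0.24, 0.2,0.2,-0.6,0,0,0,0.24, 0.3,0.3,-0.8,0,0,0,0.24, 0.4,0.4,-0.8,0,0,0,0.24, 0.4,0.4,-0.8,0,0,0,0.24, 0.4,0.4,-0.8,0,0,0,0.24]' | head -2; python3 - <<'E'
from rb import *
show()
im,d,K,T=grab('wrist');np.savez('w9.npz',im=im,d=d,K=K,T=T);W=cloud(d,K,T);print(rail(W,im));bins(W,.1135,dict(caps=(.64,.12),feet=(.69,.0),orange=(.65,-.12)))
E
python3 pin.py caps
```

```text
clock: 26.02
eef_pos: [0.5441, 0.13, 0.2443]
t 26.02 q [0.125, 0.442, -0.658, 1.72, 0.305, 1.075, 1.054] p [0.5441, 0.13, 0.2443] w 0.0204 g 0.0 F [0.4, -0.3, -0.7]
(np.float32(0.11316319), np.float64(0.7009625262977831))
caps uv [0.6269 0.0893] size [ 43.8 102.3] yaw-rail -33.6 898
feet uv [ 0.6526 -0.0741] size [90.7 93.2] yaw-rail -0.0 2166
orange uv [ 0.6245 -0.1899] size [90.8 93.4] yaw-rail -2.2 2042
caps G [0.6035 0.1648] G2 [0.6437 0.1643]
above [-0.247, 0.113, 0.629, 0.0, 0.004, 0.051] 
at [-0.245, 0.113, 0.829, 0.0, 0.004, 0.051] 
target [-0.405, 0.093, 0.831, 0.0, 0.005, -0.0]
```

```bash
export OMP_NUM_THREADS=1; python3 -m crank '[-0.12,0.06,0.2,0,0.004,0.051,0.28, -0.247,0.113,0.4,0,0.004,0.051,0.28, -0.247,0.113,0.6,0,0.004,0.051,0.28, -0.246,0.113,0.7,0,0.004,0.051,0.28, -0.245,0.113,0.77,0,0.004,0.051,0.28, -0.245,0.113,0.81,0,0.004,0.051,0.28, -0.245,0.113,0.81,0,0.004,0.051,0.28, -0.245,0.113,0.81,0,0.004,0.051,0, -0.245,0.113,0.81,0,0.004,0.051,0, -0.245,0.113,0.81,0,0.004,0.051,0]' 40; python3 -c "
from h import *
show()"; python3 pin.py caps
```

```text
clock: 27.32
eef_pos: [0.6037, 0.166, 0.0433]
tool_rot: [-0.054, 3.138, 0.002]
contact_force: [-0.1, -1.9, 6.2]
gripper_width: 0.0025
grasp_force: 42.3
t 27.32 q [-0.034, 0.749, -0.51, 1.757, 0.501, 0.764, 0.807] p [0.6037, 0.166, 0.0433] w 0.0025 g 42.3 F [-0.1, -1.9, 6.2]
caps G [0.6035 0.1648] G2 [0.6437 0.1643]
above [0.0, -0.005, -0.175, 0.001, 0.002, 0.001] 
at [0.001, -0.005, 0.025, 0.001, 0.002, 0.001] 
target [-0.16, -0.012, 0.026, 0.001, 0.002, -0.05]
```

```bash
export OMP_NUM_THREADS=1; python3 -m crank '[-0.03,-0.003,-0.005,0,0,-0.01,0, -0.07,-0.007,-0.005,0,0,-0.025,0, -0.11,-0.011,-0.005,0,0,-0.04,0, -0.148,-0.015,-0.005,0,0,-0.051,0, -0.148,-0.015,-0.005,0,0,-0.051,0, -0.148,-0.015,-0.005,0,0,-0.051,0, -0.148,-0.015,-0.005,0,0,-0.051,0.24, -0.148,-0.015,-0.005,0,0,-0.051,0.24, -0.148,-0.015,-0.15,0,0,-0.051,0.24, -0.05,-0.1,-0.4,0,0,-0.051,0.24, 0.1,-0.35,-0.6,0,0,-0.051,0.24, 0.2,-0.55,-0.8,0,0,-0.051,0.24, 0.25,-0.7,-0.8,0,0,-0.051,0.24, 0.25,-0.9,-0.8,0,0,-0.051,0.24, 0.25,-0.9,-0.8,0,0,-0.051,0.24]' | head -2; python3 - <<'E'
from rb import *
show()
im,d,K,T=grab('wrist');np.savez('w10.npz',im=im,d=d,K=K,T=T);W=cloud(d,K,T);print(rail(W,im));bins(W,.1135,dict(caps=(.68,.14),feet=(.69,.0),orange=(.65,-.12)))
E
python3 pin.py orange
```

```text
clock: 29.2
eef_pos: [0.5473, -0.0675, 0.2422]
t 29.2 q [0.49, 0.438, -0.667, 1.737, 0.306, 1.072, 1.398] p [0.5473, -0.0675, 0.2422] w 0.0205 g 0.0 F [0.6, 0.5, -0.1]
(np.float32(0.11286278), np.float64(0.7011405823863375))
caps uv [0.6576 0.0465] size [97.5 93.6] yaw-rail 0.6 2207
feet uv [ 0.6531 -0.1117] size [89.8 16.1] yaw-rail 0.1 565
orange uv [ 0.6289 -0.2316] size [96.3 38.1] yaw-rail 20.4 915
orange G [ 0.6463 -0.1634] G2 [ 0.6815 -0.1655]
above [-0.349, -0.437, 0.621, -0.0, 0.001, 0.021] 
at [-0.348, -0.436, 0.821, -0.0, 0.001, 0.021] 
target [-0.487, -0.46, 0.821, -0.0, 0.001, -0.003]
```

```bash
export OMP_NUM_THREADS=1; python3 -m crank '[-0.17,-0.21,0.2,0,0,0.021,0.28, -0.349,-0.437,0.4,0,0,0.021,0.28, -0.349,-0.437,0.6,0,0,0.021,0.28, -0.349,-0.435,0.7,0,0,0.021,0.28, -0.348,-0.433,0.77,0,0,0.021,0.28, -0.348,-0.433,0.81,0,0,0.021,0.28, -0.348,-0.433,0.81,0,0,0.021,0.28, -0.348,-0.433,0.81,0,0,0.021,0, -0.348,-0.433,0.81,0,0,0.021,0, -0.348,-0.433,0.81,0,0,0.021,0]' 40; python3 -c "
from h import *
show()"; python3 pin.py orange
```

```text
clock: 30.5
eef_pos: [0.648, -0.1589, 0.0413]
tool_rot: [-0.128, 3.135, 0.0]
contact_force: [-1.6, 0.4, 7.7]
gripper_width: 0.0025
grasp_force: 41.8
t 30.5 q [0.474, 0.801, -0.527, 1.642, 0.508, 0.835, 1.386] p [0.648, -0.1589, 0.0413] w 0.0025 g 41.8 F [-1.6, 0.4, 7.7]
orange G [ 0.6463 -0.1634] G2 [ 0.6815 -0.1655]
above [0.007, -0.018, -0.183, 0.0, 0.002, 0.003] 
at [0.008, -0.018, 0.017, 0.0, 0.002, 0.003] 
target [-0.132, -0.037, 0.018, -0.0, 0.002, -0.02]
```

```bash
export OMP_NUM_THREADS=1; python3 -m crank '[-0.03,-0.01,-0.005,0,0,-0.005,0, -0.06,-0.02,-0.005,0,0,-0.01,0, -0.09,-0.03,-0.005,0,0,-0.015,0, -0.12,-0.037,-0.005,0,0,-0.02,0, -0.12,-0.037,-0.005,0,0,-0.02,0, -0.12,-0.037,-0.005,0,0,-0.02,0]'; python3 -c "
from h import *
show()"; python3 pin.py orange
```

```text
clock: 31.25
eef_pos: [0.6783, -0.165, 0.0413]
tool_rot: [-0.178, 3.135, 0.002]
contact_force: [-2.0, 1.2, 4.7]
gripper_width: 0.0029
grasp_force: 41.6
t 31.25 q [0.468, 0.84, -0.537, 1.547, 0.508, 0.895, 1.439] p [0.6783, -0.165, 0.0413] w 0.0029 g 41.6 F [-2.0, 1.2, 4.7]
orange G [ 0.6463 -0.1634] G2 [ 0.6815 -0.1655]
above [0.126, 0.021, -0.183, 0.001, 0.001, 0.023] 
at [0.126, 0.021, 0.017, 0.001, 0.001, 0.023] 
target [-0.013, -0.004, 0.017, 0.001, 0.001, -0.0]
```

Good. Next I'll release, rise, go back to a viewpoint and measure all three bins.

```bash
export OMP_NUM_THREADS=1; python3 -m crank '[0,0,0,0,0,0,0.24, 0,0,0,0,0,0,0.24, 0,0,-0.15,0,0,0,0.24, 0.1,0.1,-0.4,0,0,0,0.24, 0.25,0.25,-0.6,0,0,0,0.3, 0.4,0.38,-0.85,0,0,0,0.3, 0.5,0.45,-0.95,0,0,0,0.3, 0.5,0.45,-0.95,0,0,0,0.3, 0.5,0.45,-0.95,0,0,0,0.3]' | head -2; cat > look.py <<'E'
from rb import *
import sys
show()
im,d,K,T=grab('wrist');np.savez(sys.argv[1]+'.npz',im=im,d=d,K=K,T=T);W=cloud(d,K,T);print(rail(W,im));bins(W,.1135,dict(caps=(.68,.14),feet=(.69,.0),orange=(.69,-.12)))
uv=W[...,:2]@fr(.1135).T
# side-wall mid v from wall tops (50..56 mm) and front-wall u (24..31 mm)
for n,v in dict(caps=.0465,feet=-.0755,orange=-.1975).items():
    m=(W[...,2]>.046)&(abs(uv[...,1]-v)<.056)&(uv[...,0]<.69)&(uv[...,0]>.60);p=uv[m]
    f=(W[...,2]>.02)&(W[...,2]<.034)&(abs(uv[...,1]-v)<.03)&(uv[...,0]<.612)&(uv[...,0]>.55);
    print(n,'v sides',np.percentile(p[:,1],[2,98]).round(4),'mid-slot',(np.percentile(p[:,1],[2,98]).mean()-v).round(4),'front u',np.percentile(uv[f][:,0],[3,10]).round(4) if f.sum()>9 else '')
E
python3 look.py w11
```

```text
clock: 32.38
eef_pos: [0.5409, -0.0685, 0.2786]
t 32.38 q [0.517, 0.397, -0.689, 1.696, 0.274, 1.145, 1.436] p [0.5409, -0.0685, 0.2786] w 0.0255 g 0.0 F [0.7, -0.3, -0.4]
(np.float32(0.112966016), np.float64(0.7011286125844267))
caps uv [0.6585 0.0465] size [99.  93.3] yaw-rail 0.3 1835
feet uv [ 0.6563 -0.1174] size [91.9 24.6] yaw-rail 14.5 578
orange uv [ 0.6525 -0.2297] size [90.1 26.2] yaw-rail 1.0 638
caps v sides [0.0002 0.0922] mid-slot -0.0003 front u [0.5875 0.5878]
feet v sides [-0.1199 -0.0284] mid-slot 0.0014 front u [0.586  0.5864]
orange v sides [-0.242  -0.1502] mid-slot 0.0014 front u [0.5851 0.5856]
```

```bash
export OMP_NUM_THREADS=1; cat > push.py <<'E'
from rb import *
import sys
F=fr(.1135);A=tool(180+np.degrees(.113),90,180);v=dict(caps=.0464,feet=-.0750,orange=-.1970)[sys.argv[1]]
for u,z in((.553,.09),(.553,.015),(.575,.015),(.580,.015),(.585,.015)): print(u,z,rel(np.r_[F.T@[u,v],z],A).tolist())
E
python3 push.py orange
```

```text
0.553 0.09 [-0.093, -0.269, 0.75, 0.0, 0.001, -0.001]
0.553 0.015 [-0.093, -0.269, 1.05, 0.0, 0.001, -0.001]
0.575 0.015 [-0.181, -0.269, 1.05, 0.0, 0.001, -0.001]
0.58 0.015 [-0.201, -0.269, 1.05, 0.0, 0.001, -0.001]
0.585 0.015 [-0.221, -0.269, 1.05, 0.0, 0.001, -0.001]
```

```bash
export OMP_NUM_THREADS=1; python3 -m crank '[-0.05,-0.13,0.25,0,0,0,0.53, -0.093,-0.269,0.5,0,0,0,0.53, -0.093,-0.269,0.75,0,0,0,0.53, -0.093,-0.269,0.9,0,0,0,0.53, -0.093,-0.269,1,0,0,0,0.53, -0.093,-0.269,1,0,0,0,0.53]' | head -2;  python3 -c "
from h import *
show()";python3 push.py orange
```

```text
clock: 33.17
eef_pos: [0.5696, -0.1322, 0.0242]
t 33.17 q [0.469, 0.739, -0.511, 1.872, 0.547, 0.68, 1.316] p [0.5696, -0.1322, 0.0242] w 0.0455 g 0.0 F [-0.6, -0.0, 0.8]
0.553 0.09 [-0.007, -0.004, -0.263, 0.002, -0.003, -0.0]
0.553 0.015 [-0.008, -0.005, 0.037, 0.002, -0.003, -0.0]
0.575 0.015 [-0.096, -0.004, 0.036, 0.002, -0.003, -0.0]
0.58 0.015 [-0.116, -0.004, 0.036, 0.002, -0.003, -0.0]
0.585 0.015 [-0.136, -0.004, 0.036, 0.002, -0.003, -0.0]
```

```bash
export OMP_NUM_THREADS=1; python3 -m crank '[-0.05,-0.004,0.036,0,-0.003,0,0.53, -0.09,-0.004,0.036,0,-0.003,0,0.53, -0.105,-0.004,0.036,0,-0.003,0,0.53, -0.12,-0.004,0.036,0,-0.003,0,0.53, -0.13,-0.004,0.036,0,-0.003,0,0.53, -0.13,-0.004,0.036,0,-0.003,0,0.53]' ;  python3 push.py orange
```

```text
clock: 33.92
eef_pos: [0.5982, -0.1302, 0.0191]
tool_rot: [0.176, -3.132, 0.001]
contact_force: [-20.4, 0.5, 13.5]
gripper_width: 0.0448
grasp_force: 10.1
0.553 0.09 [0.108, 0.0, -0.283, -0.0, -0.003, -0.0]
0.553 0.015 [0.106, 0.0, 0.017, -0.0, -0.003, -0.0]
0.575 0.015 [0.018, 0.0, 0.017, -0.0, -0.003, -0.0]
0.58 0.015 [-0.002, 0.0, 0.017, -0.0, -0.003, -0.0]
0.585 0.015 [-0.022, 0.0, 0.016, -0.0, -0.003, -0.0]
```

```bash
export OMP_NUM_THREADS=1; python3 -m crank '[0.06,0,-0.02,0,0,0,0.53, 0.12,0,-0.02,0,0,0,0.53, 0.12,0.15,-0.02,0,0,0,0.53, 0.12,0.34,-0.02,0,0,0,0.53, 0.12,0.488,-0.02,0,0,0,0.53, 0.12,0.488,-0.02,0,0,0,0.53, 0.05,0.488,-0.01,0,0,0,0.53, 0.025,0.488,-0.01,0,0,0,0.53, 0.01,0.488,-0.01,0,0,0,0.53, 0,0.488,-0.01,0,0,0,0.53, 0,0.488,-0.01,0,0,0,0.53]' ;  python3 push.py feet
```

```text
clock: 35.3
eef_pos: [0.5846, -0.0099, 0.0213]
tool_rot: [0.176, -3.133, 0.002]
contact_force: [-18.3, -1.3, 12.7]
gripper_width: 0.0454
grasp_force: 8.9
0.553 0.09 [0.108, 0.004, -0.275, -0.001, -0.003, -0.001]
0.553 0.015 [0.107, 0.004, 0.025, -0.001, -0.003, -0.001]
0.575 0.015 [0.019, 0.004, 0.025, -0.001, -0.003, -0.001]
0.58 0.015 [-0.001, 0.004, 0.025, -0.001, -0.003, -0.001]
0.585 0.015 [-0.021, 0.004, 0.025, -0.001, -0.003, -0.001]
```

Same stop position. Caps next, then back off and up to look.

```bash
export OMP_NUM_THREADS=1; python3 -m crank '[0.06,0,-0.01,0,0,0,0.53, 0.12,0,-0.01,0,0,0,0.53, 0.12,0.15,-0.01,0,0,0,0.53, 0.12,0.34,-0.01,0,0,0,0.53, 0.12,0.488,-0.01,0,0,0,0.53, 0.12,0.488,-0.01,0,0,0,0.53, 0.05,0.488,0,0,0,0,0.53, 0.025,0.488,0,0,0,0,0.53, 0.01,0.488,0,0,0,0,0.53, 0,0.488,0,0,0,0,0.53, 0,0.488,0,0,0,0,0.53]' ;  python3 push.py caps; python3 -m crank '[0.06,0,0,0,0,0,0.6, 0.15,0,-0.1,0,0,0,0.8, 0.25,-0.1,-0.3,0,0,0,1, 0.35,-0.25,-0.55,0,0,0,1, 0.4,-0.4,-0.8,0,0,0,1, 0.4,-0.5,-1,0,0,0,1, 0.4,-0.5,-1,0,0,0,1, 0.4,-0.5,-1,0,0,0,1]'|head -2;  python3 look.py w12
```

```text
clock: 36.67
eef_pos: [0.5708, 0.1107, 0.0212]
tool_rot: [0.176, -3.132, 0.004]
contact_force: [-18.3, -1.6, 12.3]
gripper_width: 0.0453
grasp_force: 9.0
0.553 0.09 [0.108, 0.003, -0.275, -0.001, -0.003, -0.0]
0.553 0.015 [0.106, 0.004, 0.025, -0.001, -0.003, -0.0]
0.575 0.015 [0.018, 0.004, 0.025, -0.001, -0.003, -0.0]
0.58 0.015 [-0.002, 0.004, 0.025, -0.001, -0.003, -0.0]
0.585 0.015 [-0.022, 0.004, 0.025, -0.001, -0.003, -0.0]
clock: 37.67
eef_pos: [0.4899, -0.0244, 0.2722]
t 37.67 q [0.467, 0.308, -0.678, 1.837, 0.22, 1.064, 1.385] p [0.4899, -0.0244, 0.2722] w 0.0855 g 0.0 F [-0.9, 0.0, -0.2]
(np.float32(0.11429162), np.float64(0.697685625191538))
caps uv [0.6785 0.0151] size [126.4  48.8] yaw-rail 31.7 1387
feet uv [ 0.6668 -0.0743] size [111.6  92.1] yaw-rail -0.3 2086
orange uv [ 0.6802 -0.1696] size [ 54.9 132.9] yaw-rail -36.0 1541
caps v sides [-0.0002  0.0913] mid-slot -0.001 front u [0.5888 0.5892]
feet v sides [-0.1201 -0.0286] mid-slot 0.0011 front u [0.5889 0.5893]
orange v sides [-0.2411 -0.1501] mid-slot 0.0019 front u [0.5888 0.5892]
```

```bash
python3 - <<'E'
from h import *
b,db,K,T=grab('scene');w=np.load('w12.npz')['im']
cv2.imwrite('pics/f.png',np.hstack([cv2.resize(b[150:390,100:500],(480,288)),cv2.resize(w,(320,288))]) if 0 else np.vstack([cv2.resize(b[170:380,90:500],(600,307),interpolation=2),cv2.resize(w[100:400,100:600],(600,293),interpolation=1)]))
W=cloud(db,K,T)
m2=np.load('scene0.npz');W0=cloud(m2['d'],m2['K'],m2['T'])
for n,x,y,z0,z1,r in(('jar',.4792,.3736,.047,.062,.04),('tape',.346,.318,.03,.05,.035),('bottle',.603,.312,.05,.2,.05),('ocup',.375,-.3155,.098,.12,.06),('cup',.4717,-.3636,.098,.12,.05)):
    o=[]
    for Q in(W0,W):
        P=Q.reshape(-1,3);P=P[(np.hypot(P[:,0]-x,P[:,1]-y)<r)&(P[:,2]>z0)&(P[:,2]<z1)];o.append((len(P),P.mean(0).round(4).tolist()) if len(P) else None)
    print(n,o)
E
```

```text
jar [(198, [0.4776, 0.3739, 0.0541]), (197, [0.4776, 0.3741, 0.0541])]
tape [(145, [0.3437, 0.3136, 0.0364]), (184, [0.3458, 0.3185, 0.0365])]
bottle [(920, [0.6121, 0.308, 0.1001]), (919, [0.6121, 0.3081, 0.1001])]
ocup [(235, [0.3738, -0.3152, 0.1037]), (238, [0.3747, -0.3115, 0.1036])]
cup [None, (266, [0.4688, -0.3662, 0.1034])]
```

View pics/f.png

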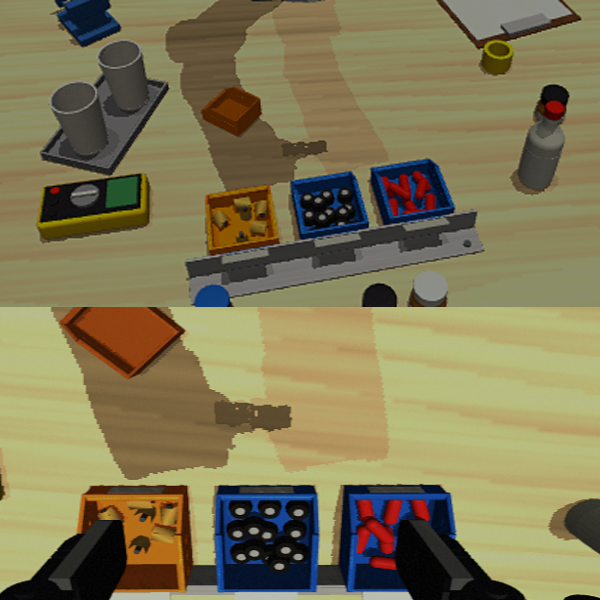

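```bash
python3 -c "
from station import ticket
print(ticket.finish_job())"
```

```text
the job is handed in; nothing more can be done
None
```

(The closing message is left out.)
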